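# Unstack the meal-sample containers into their holders

### The job

Take the stack of lidded meal-sample containers apart and set each one in the white holder of its own shape and size, sitting flat on the holder's floor inside the rim. They hold food, so keep them upright and set them down without dropping them, and do not disturb the bowl or the jar.

Things in the scene. Friction and masses are not known exactly. Their poses are not given: they have to be found in the camera images.
- oblong: Brushed-metal lidded container, flat lid with a thin dark line just inside its edge, closed and never opens, square to its axes. The longest one, 130 (along its x) x 60 (along its y) x 40 mm high, about 0.3 to 0.65 kg. Bottom of the stack, standing on the worktop. Origin: centre of its underside; z up.
- square: Brushed-metal lidded container, flat lid with a thin dark line just inside its edge, closed and never opens, square to its axes. The square one, 60 x 60 x 36 mm high, about 0.2 to 0.4 kg. At the start it stands on the lid of the oblong one, roughly at its middle and a little turned. Origin: centre of its underside; z up.
- round: Brushed-metal lidded round container, the same flat lid, diameter 54 mm, 34 mm high, about 0.13 to 0.25 kg. At the start it stands on the lid of the square one. Origin: centre of its underside; z up.
- small: Brushed-metal lidded container, flat lid with a thin dark line just inside its edge, closed and never opens, square to its axes. The small narrow one, 44 (along its x) x 26 (along its y) x 30 mm high, about 0.05 to 0.1 kg. Top of the stack, standing on the lid of the round one, turned any way. Origin: centre of its underside; z up.
- oblong_holder: Shallow open white plastic holder fixed to the worktop, 10 mm high, floor 4 mm thick (its inner floor is 4 mm above the origin), rim wall 4 mm thick standing 6 mm above the inner floor. For the oblong container: inside 146 (along its x) x 76 (along its y) mm. Origin: centre of its underside, on the worktop; z up.
- square_holder: Shallow open white plastic holder fixed to the worktop, 10 mm high, floor 4 mm thick (its inner floor is 4 mm above the origin), rim wall 4 mm thick standing 6 mm above the inner floor. For the square container: inside 76 x 76 mm. Origin: centre of its underside, on the worktop; z up.
- round_holder: Shallow open white plastic holder fixed to the worktop, 10 mm high, floor 4 mm thick (its inner floor is 4 mm above the origin), rim wall 4 mm thick standing 6 mm above the inner floor. Round, for the round container: inside diameter 70 mm. Origin: centre of its underside, on the worktop; z up.
- small_holder: Shallow open white plastic holder fixed to the worktop, 10 mm high, floor 4 mm thick (its inner floor is 4 mm above the origin), rim wall 4 mm thick standing 6 mm above the inner floor. For the small container, the smallest rectangular one: inside 60 (along its x) x 42 (along its y) mm. Origin: centre of its underside, on the worktop; z up.
- bowl: Loose white ceramic bowl, about 104 mm across the rim, 45 mm high, standing among the holders; bystander, to be left alone. Origin: centre of its underside; z up.
- jar: Loose amber glass jar with a metal cap, diameter 56 mm, 85 mm high, between the holders; bystander, to be left alone. Origin: centre of its underside; z up.
Things that resemble listed ones, but are neither listed nor needed, are in the scene too. Leave any blue or red look-alike of the oblong alone.

How it is judged (in metres and radians):
At the end, for the whole second after the job is handed in: Each of the four containers stands upright (within 3 degrees) in the holder of its own shape and size, its underside on the holder's floor (within 3 mm) and its centre within 12 mm of the holder's centre (any container sitting flat inside its rim is), released and at rest (horizontal distance between oblong and oblong_holder below 0.012 m and z of oblong in the frame of oblong_holder between 0.001 and 0.007 m and angle between each of oblong, square, round, small's own z axis and vertical below 0.05 rad and linear speed of each of oblong, square, round, small below 0.02 m/s and angular speed of each of oblong, square, round, small below 0.2 rad/s and contact force between the fingers and oblong below 0.05 N and horizontal distance between square and square_holder below 0.012 m and z of square in the frame of square_holder between 0.001 and 0.007 m and contact force between the fingers and square below 0.05 N and horizontal distance between round and round_holder below 0.012 m and z of round in the frame of round_holder between 0.001 and 0.007 m and contact force between the fingers and round below 0.05 N and horizontal distance between small and small_holder below 0.012 m and z of small in the frame of small_holder between 0.001 and 0.007 m and contact force between the fingers and small below 0.05 N); the robot touches nothing.
It fails at once if a container is tipped over by more than 35 degrees (angle between any of oblong, square, round, small's own z axis and vertical above 0.61 rad).
It fails at once if a container is dropped (falls freely at more than 0.7 m/s, from about 25 mm) ((linear speed of oblong above 0.7 m/s and contact force between the fingers and oblong below 0.01 N) or (linear speed of square above 0.7 m/s and contact force between the fingers and square below 0.01 N) or (linear speed of round above 0.7 m/s and contact force between the fingers and round below 0.01 N) or (linear speed of small above 0.7 m/s and contact force between the fingers and small below 0.01 N)).
It fails at once if the bowl or the jar is disturbed (moved by more than 20 mm or tipped) (distance of any of bowl, jar from where it was at the start of the episode above 0.02 m or angle between any of bowl, jar's own z axis and vertical above 0.3 rad).
It also fails if it takes over 128 s, if anything falls off the work surface, if the arm or the gripper's body presses on something with over 40 N, if the wrist force passes 120 N, or if a joint passes its speed limit or range.

### The arm

A 6-joint arm with a two-finger parallel gripper is mounted at the origin on the work surface. World frame = base frame: x ahead of the robot, y to its left, z up, the work surface at z = 0. Lengths are in mm, angles in rad, forces in N, time in s.
With the tool pointing down it reaches from about 400 to 925 mm from the base axis. Payload 12.5 kg.
Tool frame: the origin (TCP) lies on the centre line of the jaws, within the pads' length; the fingertips stand 25 mm ahead of it and the grasp point (between the pads) lies 6 mm ahead of it (env.tip_extent is the distance from the TCP to the fingertips, in mm); x points along the fingers, z is the direction in which the jaws open and shut, and the axes are right-handed (so a half turn about x gives the same grasp; the last joint's range is limited). The gripper opens to 95 mm and grips with 3 to 60 N. Pads are 20 mm wide; open, the fingers measure 119 mm over their backs; the gripper's body (75 mm by 180 mm) begins 59 mm behind the grasp point.
Start: joints at [-1.376, 0.491, 1.559, -0, 1.092, -0.106], TCP at [185.2, -596.946, 239.661] pointing down, gripper open.
Joint ranges: [-3.1, 3.1], [-0.84, 2.19], [0.05, 2.79], [-1.13, 4.28], [0.06, 2.93], [-2.69, 2.69]. Speed limits (rad/s): [2.22, 2.22, 2.79, 3.14, 3.14, 3.14].

### API

Orientations are given as [roll, pitch, yaw] about the fixed x, y, z axes, in that order (R = Rz(yaw) Ry(pitch) Rx(roll)).
In Python, from cell import env gives the robot as it stands.
- The arm moves only by the tool step_arm, never from a script. Its argument "rows" is a list of rows, each a list of 6 numbers: the shift along the tool's x, y, z in mm, then the turn, a rotation vector about the tool's x, y, z in rad. In form: [[x, y, z, wx, wy, wz], ...]. A call has 1 to 8 rows; each row shifts and turns the pose as measured when the row begins, along the tool's axes as they then stand; what a row does not reach is not made up. A row lasts 1/8 s, in which the tool goes at most 62.5 mm and 10.7 degrees, less where a joint would pass 70% of its speed; a pose out of reach is approached as far as the arm can. A call is refused whole if a number of a shift passes 62.5 or a number of a turn 0.188, either way. A call with a gripper value outside its range is refused whole. "grip" is the finger opening in mm, from 0 to 95.1, set as the call begins (left out, the last holds). The fingers move at their own pace and stop on an object; the grip force is fixed at half the most. Time passes only in rows, so rows that do not move let the fingers close. It gives the time, the measured TCP pose, the force and the opening at its end, in the units of the state.
- env.state(): the state, without advancing time (a new reading comes with each control period).
- env.read_camera(name): name is "side" or "top"; returns the picture (480x640x3 uint8, red, green, blue); there is no depth.
- env.get_calibration(name): a dict with "fx", "fy", "cx", "cy" (pixels), "D" ([k1, k2, p1, p2, k3] as OpenCV has them; the pictures are not rectified), "pose" (4x4, takes a point from camera to world coordinates). Camera axes: x right, y down, z forward; pixel columns grow to the right and rows downward; lengths in mm; the calibration is good to about 2 mm. A picture is of the moment at which its call begins. get_calibration takes no time and is no camera call.
- env.job_done(): hands the job in, once; it reports no verdict.
The state is a dict: "t": time; "joints": joint angles; "qvel": joint speeds; "tau": joint torques, N m; "eef_pos": TCP position; "tcp_rot": TCP orientation; "ft_force": force on the tool from outside, world axes, zero at the start; "moment": the same for the moment, N m; "opening": opening from 0.0 (shut) to 1.0 (fully open).
Only numpy, scipy, OpenCV 4.12 (cv2) and the standard library are available. Lean on these libraries where they do the work, as an engineer would, in place of code of your own. Each camera call takes 0.05 s, during which the arm holds its last target.

## Working session

There is one attempt and no reset: what is moved stays moved. The work goes in short steps, Python scripts to look and compute and a tool call to move; the robot and the scene stay as the last step left them, time stands still between calls to the robot, and variables do not carry over. Pictures are saved under pics/ and viewed, and the job is handed in when it is done.

Besides the shell and the picture viewer there is one more tool, called after "Emit:" as name(argument=value, ...) on one line, values as JSON. step_arm: Moves the arm, as the interface text tells. Its arguments: {"type":"object","properties":{"rows":{"type":"array","items":{"type":"array","items":{"type":"number"}}},"grip":{"type":"number"}},"required":["rows"]}

```bash
mkdir -p pics; ls; python3 - <<'E'
from cell import env
import cv2
for n in("top","side"):
    im=env.read_camera(n); cv2.imwrite(f"pics/{n}0.png",im[...,::-1]); c=env.get_calibration(n); print(n,c)
print(env.state(),env.tip_extent)
E
```

```text
pics
top {'fx': 458.4538794732512, 'fy': 458.4538794732512, 'cx': 318.91767067035477, 'cy': 240.17193644743435, 'D': array([-0.04094044,  0.        ,  0.        ,  0.        ,  0.        ]), 'pose': array([[ 1.88412033e-03, -9.80589182e-01,  1.96064545e-01,
         2.66542622e+02],
       [-9.99998115e-01, -1.75542376e-03,  8.30171659e-04,
        -5.74500309e+01],
       [-4.69880986e-04, -1.96065740e-01, -9.80590641e-01,
         1.14046343e+03],
       [ 0.00000000e+00,  0.00000000e+00,  0.00000000e+00,
         1.00000000e+00]])}
side {'fx': 475.2184053371202, 'fy': 475.2184053371202, 'cx': 326.3110192097754, 'cy': 227.4552155659213, 'D': array([-0.11989228,  0.        ,  0.        ,  0.        ,  0.        ]), 'pose': array([[ 9.97952276e-01, -2.75776113e-02,  5.77124750e-02,
         4.19277243e+02],
       [-6.29650311e-02, -5.82311127e-01,  8.10524001e-01,
        -7.89694600e+02],
       [ 1.12543005e-02, -8.12498140e-01, -5.82855140e-01,
         6.17741444e+02],
       [ 0.00000000e+00,  0.00000000e+00,  0.00000000e+00,
         1.00000000e+00]])}
{'t': 0.1, 'joints': array([-1.37563971e+00,  4.91444841e-01,  1.55942220e+00,  1.16927068e-06,
        1.09167836e+00, -1.05609227e-01]), 'qvel': array([ 5.03847347e-04, -1.40648566e-03, -1.60393490e-03, -1.28440569e-03,
       -7.14707713e-04, -9.90161477e-05]), 'tau': array([ 3.75919364e-03, -6.13623405e+01, -2.58606219e+01,  6.94402051e-02,
        4.70024336e-02, -3.53914606e-05]), 'eef_pos': array([ 185.13421824, -596.73839804,  239.14238758]), 'tcp_rot': array([3.03489489, 1.56984358, 1.76486386]), 'ft_force': array([-0.73970985,  0.23062756, -0.45892943]), 'moment': array([0.05497641, 0.03075816, 0.02493609]), 'opening': 1.0003934157113255} 25.0
```

View pics/top0.png

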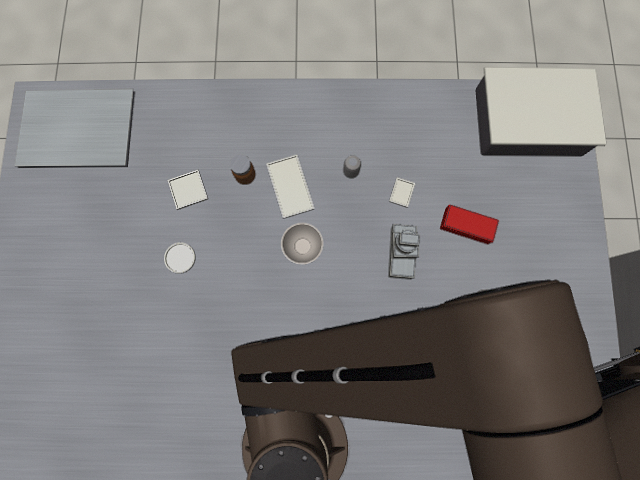

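View pics/side0.png

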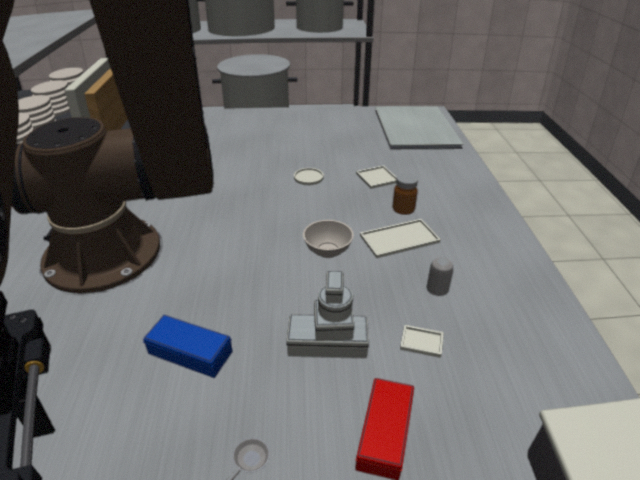

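```bash
cat > h.py <<'E'
import numpy as np, cv2
from scipy.spatial.transform import Rotation as R
from cell import env
def ray(n,px):
    c=env.get_calibration(n); K=np.array([[c['fx'],0,c['cx']],[0,c['fy'],c['cy']],[0,0,1]])
    u=cv2.undistortPoints(np.array(px,float).reshape(-1,1,2),K,np.array(c['D'])).reshape(-1,2)
    d=np.c_[u,np.ones(len(u))]@c['pose'][:3,:3].T
    return c['pose'][:3,3],d
def plane(n,px,z):
    o,d=ray(n,px); return o+d*((z-o[2])/d[:,2])[:,None]
def proj(n,P):
    c=env.get_calibration(n); K=np.array([[c['fx'],0,c['cx']],[0,c['fy'],c['cy']],[0,0,1]])
    M=np.linalg.inv(c['pose']); rv=cv2.Rodrigues(M[:3,:3])[0]
    return cv2.projectPoints(np.array(P,float).reshape(-1,1,3),rv,M[:3,3],K,np.array(c['D']))[0].reshape(-1,2)
def crop(im,x0,y0,x1,y1,s,f):
    cv2.imwrite(f,cv2.resize(im[y0:y1,x0:x1,::-1],None,fx=s,fy=s,interpolation=cv2.INTER_CUBIC))
E
python3 - <<'E'
from h import *
t=env.read_camera("top");s=env.read_camera("side")
np.save("t.npy",t);np.save("s.npy",s)
crop(t,370,215,435,285,8,"pics/tstack.png")
crop(s,275,260,380,365,6,"pics/sstack.png")
for n,im in(("top",t),("side",s)):
    a=im.astype(int); m=((a.min(2)>190)).astype(np.uint8)
    # cream holders
    cs,_=cv2.findContours(m,cv2.RETR_EXTERNAL,cv2.CHAIN_APPROX_NONE)
    for c in cs:
        if 80<cv2.contourArea(c)<4000:
            print(n,cv2.minAreaRect(c),cv2.contourArea(c))
for p in[(402,192),(404,252),(188,190)]: print(t[p[1],p[0]])
E
```

```text
top ((180.5, 257.5), (25.45584487915039, 26.870054244995117), 45.0) 521.5
top ((401.4252624511719, 192.03915405273438), (15.033060073852539, 20.700284957885742), 17.35402488708496) 251.0
top ((186.80001831054688, 188.8999786376953), (30.041635513305664, 32.57145690917969), 71.56504821777344) 770.5
top ((289.8734436035156, 186.56808471679688), (53.39702606201172, 31.338937759399414), 72.0308609008789) 1381.5
[206 203 192]
[38 36 35]
[207 207 197]
```

View pics/tstack.png

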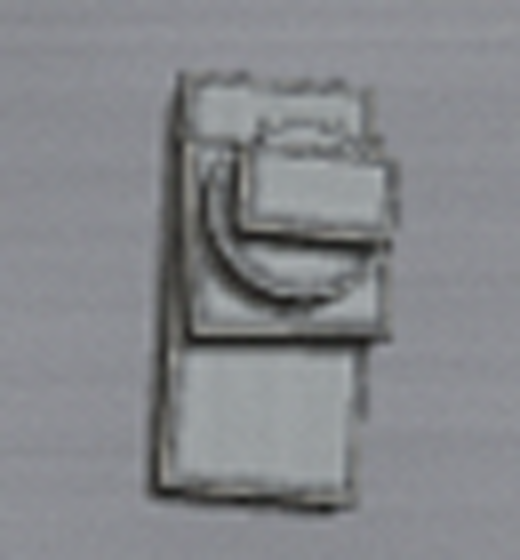

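View pics/sstack.png

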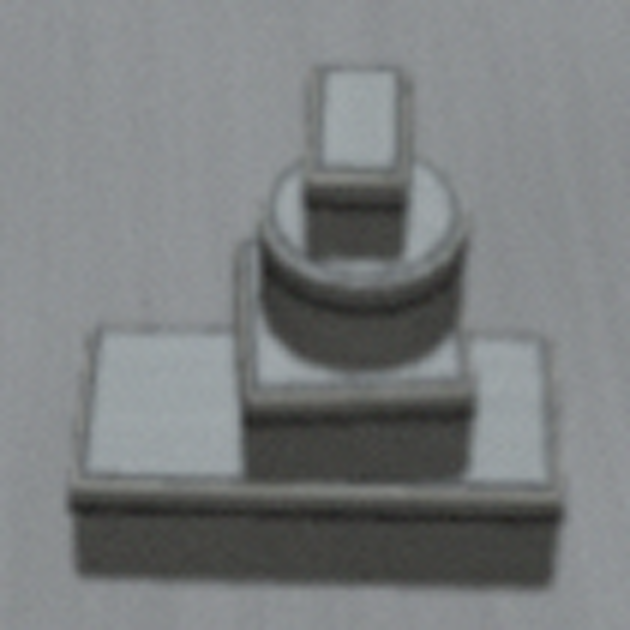

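```bash
cat > corners.py <<'E'
from h import *
def show(name,n,uv,x0,y0,s,z):
    p=[(x0+(u+.5)/s-.5,y0+(v+.5)/s-.5) for u,v in uv]
    P=plane(n,p,z); c=P.mean(0)
    e=np.roll(P,-1,0)-P
    L=np.linalg.norm(e[:,:2],axis=1); a=np.degrees(np.arctan2(e[:,1],e[:,0]))
    print(name,n,"c",c.round(1),"L",L.round(1),"a",a.round(1))
E
python3 - <<'E'
from corners import *
S=(275,260,6);T=(370,215,8)
show("small","side",[(312,66),(410,66),(410,178),(305,178)],*S,140)
show("small","top",[(245,148),(390,150),(388,233),(241,230)],*T,140)
show("obl","side",[(95,328),(550,338),(562,492),(72,487)],*S,40)
show("obl","top",[(182,72),(370,90),(352,503),(160,490)],*T,40)
show("sq","top",[(190,140),(385,140),(388,335),(190,335)],*T,76)
show("sq","side",[(240,243),(466,243),(473,392),(245,392)],*S,76)
# round: front arc, left/right extremes
for n,x0,y0,s,pts in(("side",*S,[(262,225),(468,225),(365,286)]),("top",*T,[(204,190),(300,298)])):
    print(plane(n,[(x0+(u+.5)/s-.5,y0+(v+.5)/s-.5) for u,v in pts],110).round(1))
# holders: better masks, per-pixel fit
t=np.load("t.npy")
for k,b in dict(small=(385,170,420,212),sq=(160,165,212,215),rnd=(158,236,202,280),obl=(260,148,320,222)).items():
    x0,y0,x1,y1=b; crop(t,x0,y0,x1,y1,9,f"pics/h_{k}.png")
E
cd pics; python3 -c "
import cv2,numpy as np
L=[cv2.imread(f'h_{k}.png') for k in('small','sq','rnd')]
H=max(a.shape[0] for a in L)
o=np.hstack([cv2.copyMakeBorder(a,0,H-a.shape[0],0,5,0) for a in L]);print([a.shape for a in L]);s=cv2.resize(o,None,fx=.6,fy=.6);cv2.imwrite('hh.png',s)"
```

```text
small side c [ 470.3 -259.9  140. ] L [25.1 41.7 25.6 41.7] a [ -2.9 -95.2 177.   84. ]
small top c [ 471.1 -257.7  140. ] L [40.6 23.7 41.  23.4] a [-90.7 176.3  88.9  -4.6]
obl side c [ 461.5 -264.5   40. ] L [126.4  55.5 128.5  57.6] a [ -4.7 -94.1 176.2  83.8]
obl top c [ 461.6 -261.4   40. ] L [ 58.2 128.3  58.1 130. ] a [-95.5 175.3  86.1  -4.6]
sq top c [ 470.1 -261.7   76. ] L [58.2 58.8 58.4 58.7] a [-89.9 178.6  90.1  -1.7]
sq side c [ 470.5 -264.9   76. ] L [60.9 54.  58.1 54. ] a [ -3.  -94.2 176.9  88.8]
[[ 445.8 -264.9  110. ]
 [ 498.2 -267.6  110. ]
 [ 470.3 -287.8  110. ]]
[[ 477.2 -231.4  110. ]
 [ 445.8 -257.9  110. ]]
[(378, 315, 3), (450, 468, 3), (396, 396, 3)]
```

View pics/hh.png

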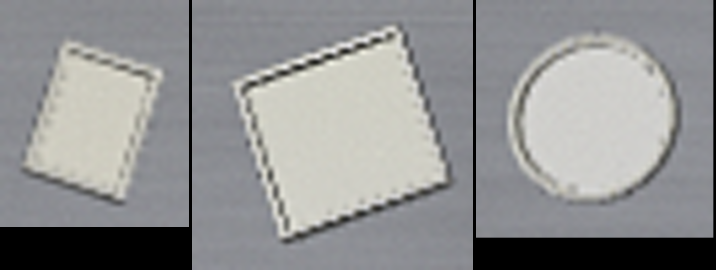

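View pics/h_obl.png

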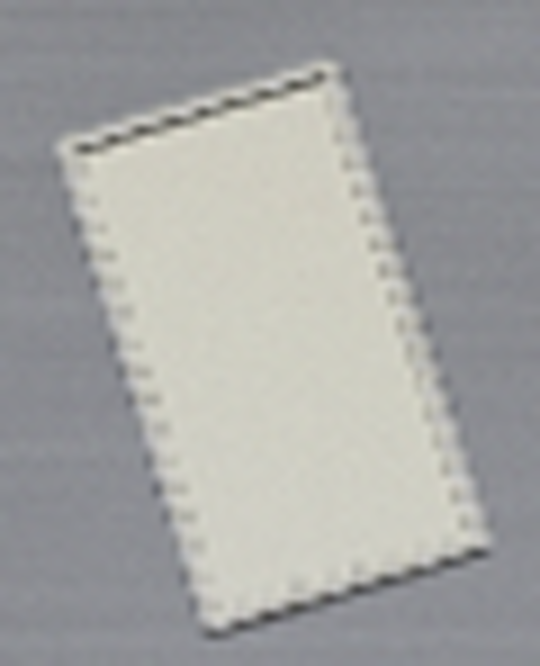

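```bash
cat >> h.py <<'E'
def go(x,y,z,yaw):
    """yaw: world angle(deg, mod 180) of opening axis; xyz = TCP target"""
    s=env.state(); M=R.from_euler('xyz',s['tcp_rot']).as_matrix()
    p=np.array(s['eef_pos']); zt=M[:,2]; cur=np.degrees(np.arctan2(zt[1],zt[0]))
    d=(yaw-cur+90)%180-90
    zd=np.array([np.cos(np.radians(cur+d)),np.sin(np.radians(cur+d)),0]); xd=np.array([0,0,-1.])
    G=np.c_[xd,np.cross(zd,xd),zd]
    print("t",round(s['t'],2),"pos",p.round(1),"openyaw",round(cur,1),"op",round(s['opening']*95.1,1),"F",np.round(s['ft_force'],1),"j",np.round(s['joints'],2))
    print("tool shift",(M.T@(np.array([x,y,z])-p)).round(1),"rotvec",R.from_matrix(M.T@G).as_rotvec().round(3))
E
python3 - <<'E'
from corners import *
q=.6
show("smallH","top",[(62/q,38/q),(163/q,70/q),(122/q,202/q),(22/q,168/q)],385,170,9,10)
o=(378+5)
show("sqH","top",[((232-192)/q,84/q),((400-192)/q,24/q),((450-192)/q,180/q),((285-192)/q,240/q)],160,165,9,10)
show("oblH","top",[(55,140),(338,58),(493,545),(210,635)],260,148,9,10)
x0,y0=158,236
c=[((u-475)/q,v/q) for u,v in((508,117),(596,31),(680,117),(596,203))]
print(plane("top",[(x0+(u+.5)/9-.5,y0+(v+.5)/9-.5) for u,v in c],10).round(1))
# side view crops
s=np.load("s.npy")
crop(s,395,320,450,360,8,"pics/hs1.png");crop(s,355,215,445,260,8,"pics/hs2.png");crop(s,285,160,405,195,6,"pics/hs3.png")
for nm,P in dict(jar=(240,160)).items(): print(plane("top",[P],85).round(0))
print(plane("top",[(302,244)],45), plane("top",[(352,160)],60))
go(470,-260,239,0)
E
```

```text
smallH top c [ 620.4 -269.2   10. ] L [50.5 69.1 49.8 68.2] a [-108.3  161.3   70.6  -18. ]
sqH top c [627.1 283.8  10. ] L [85.2 83.3 82.6 83.5] a [ -69.2 -160.1  110.9   21.6]
oblH top c [636.3  18.6  10. ] L [ 85.5 153.4  84.  155.1] a [ -72.8 -162.7  108.3   17.9]
[[448.3 332.9  10. ]
 [489.1 294.1  10. ]
 [448.5 252.4  10. ]
 [408.2 289.2  10. ]]
[[677. 136.  85.]]
[[476.00417016 -15.38167235  45.        ]] [[ 686.64590457 -138.66469401   60.        ]]
t 0.2 pos [ 185.2 -596.8  239.3] openyaw -72.8 op 95.4 F [0.8 0.3 1.4] j [-1.38  0.49  1.56 -0.    1.09 -0.11]
tool shift [   0.5  371.8 -237.3] rotvec [-1.27 -0.   -0.  ]
```

View pics/hs1.png

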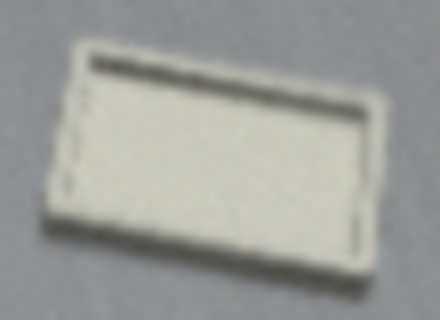

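View pics/hs2.png

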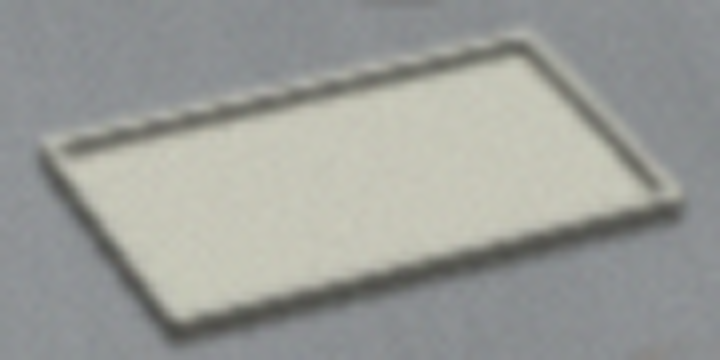

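View pics/hs3.png

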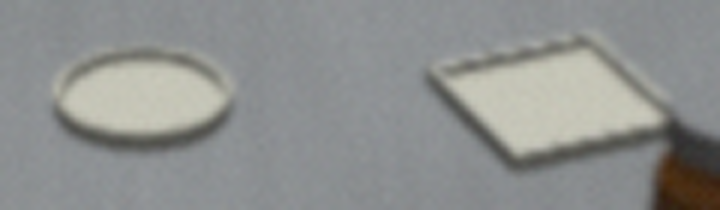

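```bash
python3 - <<'E'
from corners import *
show("smallH","side",[(78,38),(386,90),(372,278),(45,212)],395,320,8,10)
show("oblH","side",[(42,148),(530,32),(683,200),(175,325)],355,215,8,10)
show("sqH","side",[(430,70),(592,35),(668,122),(516,160)],285,160,6,10)
x0,y0,s=285,160,6
print(plane("side",[(x0+(u+.5)/s-.5,y0+(v+.5)/s-.5) for u,v in((52,93),(235,95),(143,47),(143,137))],10).round(1))
E
```

```text
smallH side c [ 619.5 -270.8   10. ] L [66.2 52.4 67.2 50. ] a [ -16.9 -107.5  161.1   71.3]
oblH side c [635.5  16.1  10. ] L [153.6  83.8 151.6  81.2] a [  18.5  -73.6 -162.5  107.8]
sqH side c [624.6 281.   10. ] L [82.4 81.6 75.7 83.1] a [  21.1  -75.8 -157.4  109. ]
[[408.4 292.1  10. ]
 [487.4 286.8  10. ]
 [449.1 331.9  10. ]
 [446.5 252.7  10. ]]
```

Emit:
step_arm(rows=[[0,46.5,-29.7,0,0,0],[0,46.5,-29.7,0,0,0],[0,46.5,-29.7,0,0,0],[0,46.5,-29.7,0,0,0],[0,46.5,-29.7,0,0,0],[0,46.5,-29.7,0,0,0],[0,46.5,-29.7,0,0,0],[0,46.5,-29.7,0,0,0]], grip=60)

```text
t: 1.2
eef_pos: [476.5, -252.4, 238.4]
tcp_rot: [2.821, 1.57, 1.545]
ft_force: [0.8, -0.8, -0.3]
opening: 0.634
```

```bash
python3 - <<'E'
from h import *
go(470.7,-259,200,-3.4)
E
```

```text
t 1.2 pos [ 476.5 -252.4  238.4] openyaw -73.1 op 60.3 F [ 0.8 -0.8 -0.3] j [-0.61  0.37  1.77  0.    1.    0.67]
tool shift [38.4 -7.5  4.7] rotvec [-1.217e+00 -1.000e-03 -1.000e-03]
```

Emit:
step_arm(rows=[[0,0,0,-0.174,0,0],[0,0,0,-0.174,0,0],[0,0,0,-0.174,0,0],[0,0,0,-0.174,0,0],[0,0,0,-0.174,0,0],[0,0,0,-0.174,0,0],[0,0,0,-0.174,0,0],[0,0,0,0,0,0]])

```text
t: 2.2
eef_pos: [478.7, -247.9, 237.6]
tcp_rot: [2.119, 1.568, 2.104]
ft_force: [-0.0, 0.0, 0.2]
opening: 0.632
```

```bash
python3 - <<'E'
from h import *
go(470.7,-259,180,-3.4)
t=env.read_camera("top");s=env.read_camera("side")
crop(t,360,170,460,300,5,"pics/t1.png");crop(s,255,160,405,365,3,"pics/s1.png")
E
```

```text
t 2.2 pos [ 478.7 -247.9  237.6] openyaw -0.9 op 60.1 F [-0.   0.   0.2] j [-0.6   0.37  1.77  0.    1.   -0.59]
tool shift [ 57.6 -11.4  -7.7] rotvec [ 0.044 -0.001 -0.002]
```

View pics/s1.png

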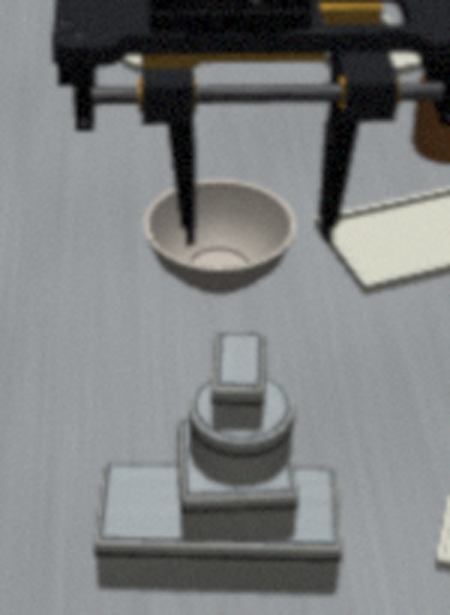

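Emit:
step_arm(rows=[[0,-6,-4,0.022,0,0],[20,-5.4,-3.7,0.022,0,0],[20,0,0,0,0,0],[17,0,0,0,0,0],[0,0,0,0,0,0]])

```text
t: 2.92
eef_pos: [469.6, -260.9, 179.5]
tcp_rot: [1.962, 1.569, 1.883]
ft_force: [0.6, -0.7, -0.5]
opening: 0.629
```

```bash
python3 - <<'E'
from h import *
go(470.7,-259,145,-3.4)
t=env.read_camera("top");s=env.read_camera("side")
crop(t,360,170,460,300,5,"pics/t2.png");crop(s,255,160,405,365,3,"pics/s2.png")
E
```

```text
t 2.92 pos [ 469.6 -260.9  179.5] openyaw -4.5 op 59.8 F [ 0.6 -0.7 -0.5] j [-0.63  0.44  1.84  0.    0.86 -0.55]
tool shift [34.5  1.9  1. ] rotvec [-0.02  -0.    -0.001]
```

View pics/s2.png

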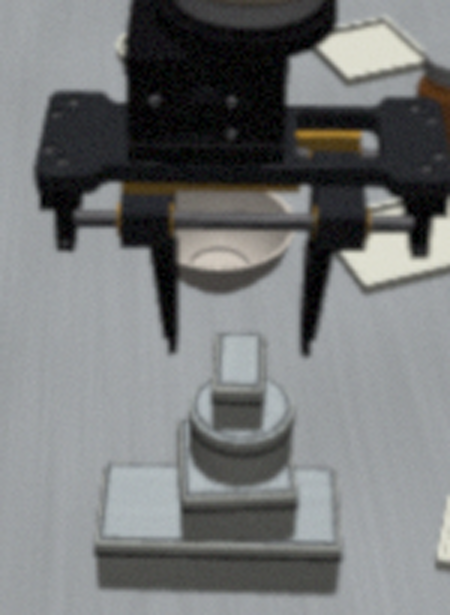

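Emit:
step_arm(rows=[[12,1,0.5,-0.02,0,0],[12,0.9,0.5,0,0,0],[10,0,0,0,0,0],[0,0,0,0,0,0]])

```text
t: 3.52
eef_pos: [471.7, -259.3, 145.4]
tcp_rot: [-0.3, 1.568, -0.358]
ft_force: [-1.0, -0.5, 0.1]
opening: 0.633
```

Emit:
step_arm(rows=[[0,0,0,0,0,0],[0,0,0,0,0,0],[0,0,0,0,0,0],[0,0,0,0,0,0],[0,0,0,0,0,0],[0,0,0,0,0,0]], grip=15)

```text
t: 4.28
eef_pos: [471.9, -259.5, 146.1]
tcp_rot: [-0.373, 1.567, -0.431]
ft_force: [0.3, 0.9, -0.7]
opening: 0.274
```

```bash
python3 - <<'E'
from h import *
go(470.7,-259,230,-3.4)
t=env.read_camera("top");s=env.read_camera("side")
crop(t,360,170,460,300,5,"pics/t3.png");crop(s,255,160,405,365,3,"pics/s3.png")
E
```

```text
t 4.28 pos [ 471.9 -259.5  146.1] openyaw -3.3 op 26.0 F [ 0.3  0.9 -0.7] j [-0.63  0.49  1.87  0.    0.78 -0.57]
tool shift [-83.9   0.3  -0.9] rotvec [0.001 0.004 0.001]
```

View pics/s3.png

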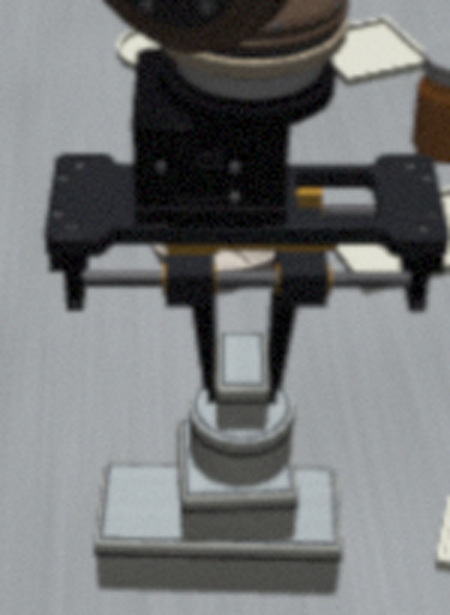

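Emit:
step_arm(rows=[[-20,0,0,0,0,0],[-30,0,0,0,0,0],[-34,0,0,0,0,0],[0,0,0,0,0,0]])

```text
t: 4.88
eef_pos: [471.5, -259.2, 231.9]
tcp_rot: [-0.244, 1.568, -0.302]
ft_force: [-0.0, 0.1, -1.1]
opening: 0.275
```

```bash
python3 - <<'E'
from h import *
go(620,-270,230,72)
t=env.read_camera("top");s=env.read_camera("side")
crop(t,370,215,435,285,8,"pics/t4.png");crop(s,255,160,405,365,3,"pics/s4.png")
E
```

```text
t 4.88 pos [ 471.5 -259.2  231.9] openyaw -3.3 op 26.1 F [-0.   0.1 -1.1] j [-0.63  0.38  1.78  0.    0.98 -0.57]
tool shift [  2.3  -2.1 148.9] rotvec [-1.315  0.002  0.002]
```

View pics/s4.png

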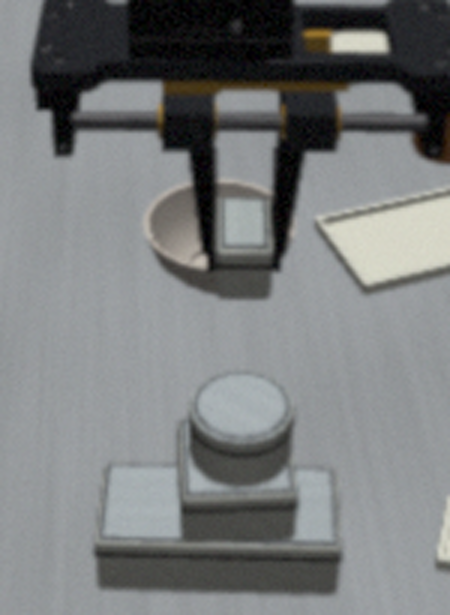

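Emit:
step_arm(rows=[[0,0,37,0,0,0],[0,0,37,0,0,0],[0,0,37,0,0,0],[0,0,37,0,0,0],[0,0,0,0,0,0]])

```text
t: 5.6
eef_pos: [620.7, -266.6, 221.1]
tcp_rot: [2.605, 1.558, 2.546]
ft_force: [-0.9, 0.2, -0.6]
opening: 0.272
```

Emit:
step_arm(rows=[[0,0,0,-0.165,0,0],[0,0,0,-0.165,0,0],[0,0,0,-0.165,0,0],[0,0,0,-0.165,0,0],[0,0,0,-0.165,0,0],[0,0,0,-0.165,0,0],[0,0,0,-0.165,0,0],[0,0,0,-0.165,0,0]])

```text
t: 6.6
eef_pos: [612.3, -265.3, 210.2]
tcp_rot: [1.321, 1.539, 2.622]
ft_force: [-0.2, -0.7, -0.5]
opening: 0.273
```

```bash
python3 - <<'E'
from h import *
go(620,-270,40.5,72)
E
```

```text
t 6.6 pos [ 612.3 -265.3  210.2] openyaw 74.6 op 26.0 F [-0.2 -0.7 -0.5] j [-0.51  0.59  1.46  0.    1.12 -1.81]
tool shift [169.3 -13.9  -3.8] rotvec [ 0.045  0.007 -0.031]
```

View pics/t4.png

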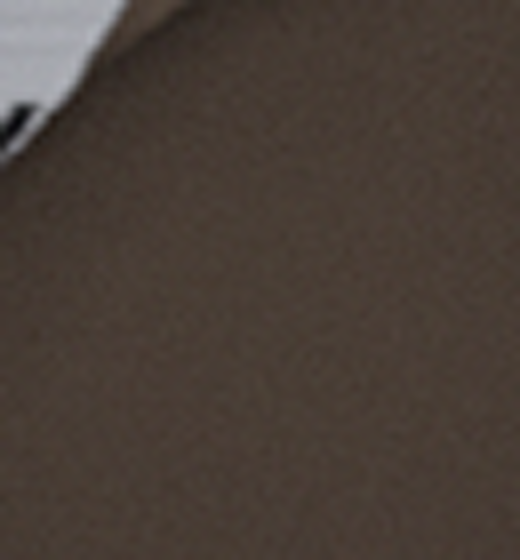

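Emit:
step_arm(rows=[[20,-7,-2,0.022,0.004,-0.016],[30,-7,-2,0.022,0.003,-0.015],[30,0,0,0,0,0],[30,0,0,0,0,0],[20,0,0,0,0,0],[0,0,0,0,0,0]])

```text
t: 7.35
eef_pos: [616.7, -271.5, 70.7]
tcp_rot: [1.394, 1.561, 2.651]
ft_force: [-0.3, 0.7, 0.1]
opening: 0.27
```

```bash
python3 - <<'E'
from h import *
go(620,-270,40.5,72)
t=env.read_camera("top");s=env.read_camera("side")
crop(t,360,150,460,300,4,"pics/t5.png");crop(s,375,240,475,365,5,"pics/s5.png")
E
```

```text
t 7.35 pos [ 616.7 -271.5   70.7] openyaw 72.1 op 25.7 F [-0.3  0.7  0.1] j [-0.51  0.75  1.56 -0.    0.84 -1.77]
tool shift [30.2 -2.9  2.4] rotvec [ 0.001  0.002 -0.009]
```

View pics/s5.png

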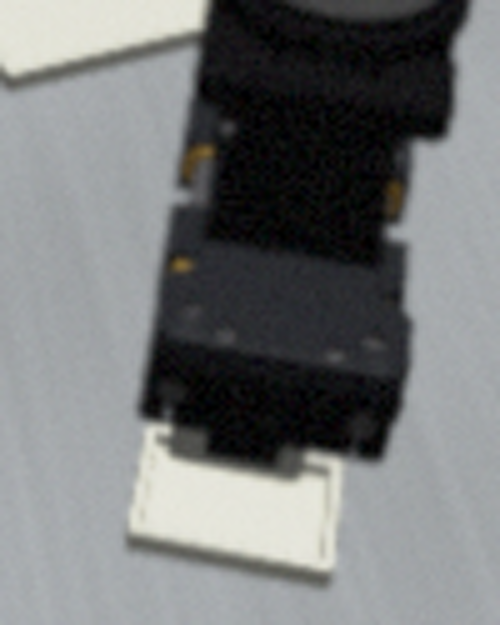

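Emit:
step_arm(rows=[[10,-2,1.2,0,0.001,-0.005],[9,-1,1.2,0,0.001,-0.004],[5,0,0,0,0,0],[3,0,0,0,0,0],[1.5,0,0,0,0,0],[0,0,0,0,0,0]])

```text
t: 8.2
eef_pos: [622.2, -270.9, 44.5]
tcp_rot: [-1.824, 1.564, -0.566]
ft_force: [-0.0, -0.5, -1.1]
opening: 0.27
```

```bash
python3 - <<'E'
from h import *
go(620,-270,40,72)
E
```

```text
t 8.2 pos [ 622.2 -270.9   44.5] openyaw 72.1 op 25.7 F [-0.  -0.5 -1.1] j [-0.51  0.78  1.57 -0.    0.78 -1.77]
tool shift [4.5 2.4 0.2] rotvec [ 0.001 -0.002  0.007]
```

Emit:
step_arm(rows=[[1.5,1.2,0,0,-0.002,0.007],[1.5,1.2,0,0,0,0],[1,0,0,0,0,0],[0,0,0,0,0,0]])

```text
t: 8.7
eef_pos: [619.9, -270.2, 40.6]
tcp_rot: [0.647, 1.57, 1.905]
ft_force: [0.4, -0.4, -0.7]
opening: 0.273
```

```bash
python3 - <<'E'
from h import *
go(620,-270,40,72)
E
```

```text
t 8.7 pos [ 619.9 -270.2   40.6] openyaw 72.1 op 26.0 F [ 0.4 -0.4 -0.7] j [-0.51  0.79  1.58  0.    0.78 -1.77]
tool shift [ 0.6 -0.1  0.3] rotvec [ 0.001  0.    -0.   ]
```

Emit:
step_arm(rows=[[0.6,0,0,0,0,0],[0.6,0,0,0,0,0],[0,0,0,0,0,0]])

```text
t: 9.07
eef_pos: [620.0, -270.3, 40.2]
tcp_rot: [-1.209, 1.57, 0.048]
ft_force: [-0.7, -0.1, -0.7]
opening: 0.271
```

Emit:
step_arm(rows=[[0,0,0,0,0,0],[0,0,0,0,0,0],[0,0,0,0,0,0],[0,0,0,0,0,0]], grip=50)

```text
t: 9.57
eef_pos: [620.1, -270.3, 40.1]
tcp_rot: [-1.365, 1.57, -0.107]
ft_force: [-0.1, -0.5, 0.0]
opening: 0.518
```

Emit:
step_arm(rows=[[-20,0,0,0,0,0],[-40,0,0,0,0,0],[-50,0,0,0,0,0],[-50,0,0,0,0,0],[0,0,0,0,0,0]])

```text
t: 10.2
eef_pos: [620.2, -270.4, 210.7]
tcp_rot: [-1.714, 1.567, -0.457]
ft_force: [0.3, 0.2, -0.5]
opening: 0.528
```

```bash
python3 - <<'E'
from h import *
go(470,-262,190,-3)
t=env.read_camera("top");s=env.read_camera("side")
crop(t,360,150,460,300,4,"pics/t6.png");crop(s,275,240,475,365,4,"pics/s6.png")
E
```

```text
t 10.2 pos [ 620.2 -270.4  210.7] openyaw 72.1 op 50.2 F [ 0.3  0.2 -0.5] j [-0.51  0.59  1.46  0.    1.09 -1.77]
tool shift [ 20.2 145.5 -38.3] rotvec [1.31  0.002 0.004]
```

View pics/s6.png

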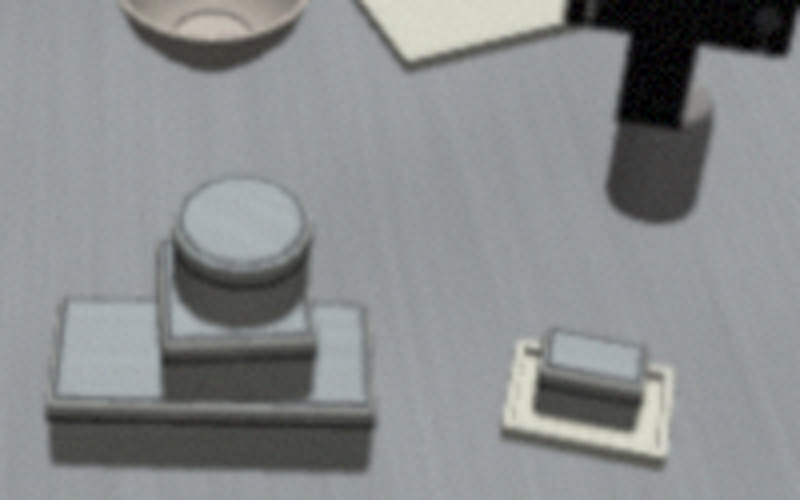

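View pics/t6.png

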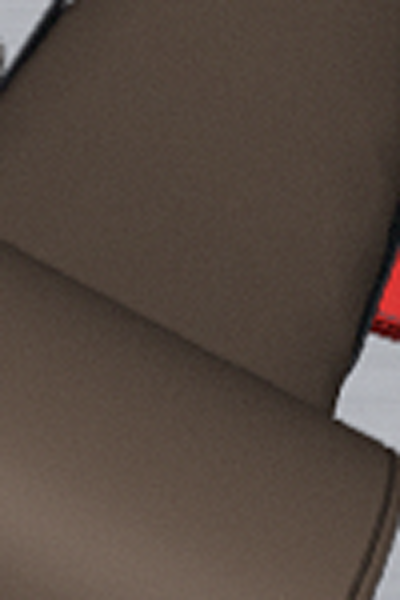

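```bash
python3 - <<'E'
from corners import *
x0,y0,s=275,240,4
P=plane("side",[(x0+(u+.5)/s-.5,y0+(v+.5)/s-.5) for u,v in((176,223),(312,223),(244,177),(244,268))],110).round(1);print(P,P.mean(0))
show("small","side",[(545,328),(648,343),(642,388),(540,374)],x0,y0,s,34)
E
```

```text
[[ 446.6 -261.1  110. ]
 [ 498.6 -263.9  110. ]
 [ 474.6 -236.5  110. ]
 [ 470.7 -286.6  110. ]] [ 472.625 -262.025  110.   ]
small side c [ 617.7 -271.3   34. ] L [42.8 25.5 41.3 26. ] a [ -15.2 -109.4  165.7   74. ]
```

```bash
python3 - <<'E'
from h import *
go(472.5,-261.5,190,72)
E
```

```text
t 10.3 pos [ 619.  -269.8  206.4] openyaw 72.1 op 49.8 F [ 0.1  0.5 -0.3] j [-0.51  0.59  1.46  0.    1.09 -1.77]
tool shift [ 16.7 141.9 -37.2] rotvec [ 0.001  0.001 -0.002]
```

Emit:
step_arm(rows=[[0,35,-9,0,0,0],[0,35,-9,0,0,0],[0,35,-9,0,0,0],[0,35,-9,0,0,0],[0,0,0,0,0,0]], grip=85)

```text
t: 10.92
eef_pos: [468.1, -258.7, 201.5]
tcp_rot: [1.294, 1.557, 2.552]
ft_force: [0.5, -0.7, 0.7]
opening: 0.892
```

```bash
python3 - <<'E'
from h import *
go(472.5,-261.5,150,72)
E
```

```text
t 10.93 pos [ 468.1 -258.7  201.5] openyaw 72.1 op 84.8 F [ 0.5 -0.7  0.7] j [-0.63  0.41  1.82 -0.    0.93 -1.89]
tool shift [51.5 -5.7 -1.5] rotvec [ 0.001  0.004 -0.013]
```

Emit:
step_arm(rows=[[10,-3,-0.8,0,0.004,-0.013],[20,-2.5,-0.7,0,0,0],[20,0,0,0,0,0],[0,0,0,0,0,0]])

```text
t: 11.42
eef_pos: [474.6, -261.9, 148.1]
tcp_rot: [1.259, 1.569, 2.517]
ft_force: [0.0, -0.1, 0.9]
opening: 0.897
```

```bash
python3 - <<'E'
from h import *
go(472.5,-261.5,112,72)
s=env.read_camera("side")
crop(s,255,160,405,365,3,"pics/s7.png")
E
```

```text
t 11.43 pos [ 474.6 -261.9  148.1] openyaw 72.1 op 85.3 F [ 0.  -0.1  0.9] j [-0.63  0.49  1.86 -0.    0.79 -1.88]
tool shift [36.1  2.  -0.3] rotvec [ 0.001  0.001 -0.002]
```

View pics/s7.png

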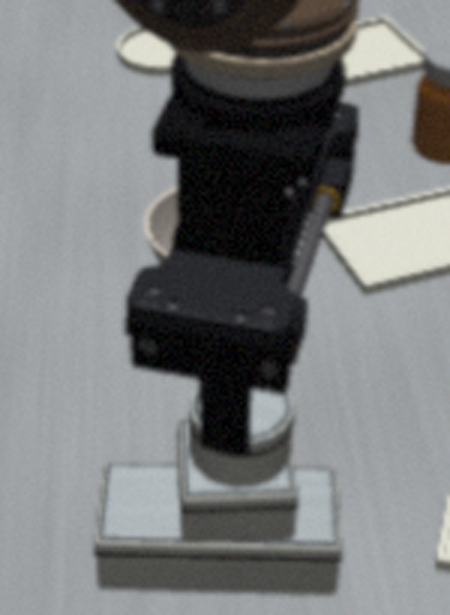

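Emit:
step_arm(rows=[[10,1,0,0,0,0],[12,1,0,0,0,0],[12,0,0,0,0,0],[2,0,0,0,0,0],[0,0,0,0,0,0]])

```text
t: 12.1
eef_pos: [473.6, -261.7, 111.3]
tcp_rot: [-1.843, 1.57, -0.585]
ft_force: [0.2, -0.4, -0.6]
opening: 0.892
```

Emit:
step_arm(rows=[[0,0,0,0,0,0],[0,0,0,0,0,0],[0,0,0,0,0,0],[0,0,0,0,0,0],[0,0,0,0,0,0]], grip=45)

```text
t: 12.72
eef_pos: [473.8, -261.8, 112.1]
tcp_rot: [-1.869, 1.569, -0.611]
ft_force: [-0.3, 0.1, -0.9]
opening: 0.563
```

```bash
python3 - <<'E'
from h import *
go(472.5,-261.5,200,72)
s=env.read_camera("side")
crop(s,255,160,405,365,3,"pics/s8.png")
E
```

```text
t 12.72 pos [ 473.8 -261.8  112.1] openyaw 72.1 op 53.5 F [-0.3  0.1 -0.9] j [-0.63  0.54  1.89  0.    0.71 -1.88]
tool shift [-87.9   1.2  -0.1] rotvec [ 0.001 -0.001  0.002]
```

View pics/s8.png

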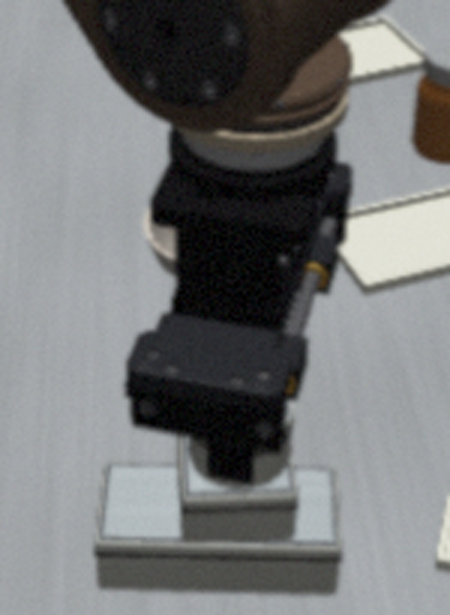

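Emit:
step_arm(rows=[[-15,0,0,0,0,0],[-30,0,0,0,0,0],[-40,0,0,0,0,0],[0,0,0,0,0,0]])

```text
t: 13.28
eef_pos: [473.7, -261.7, 202.0]
tcp_rot: [-1.868, 1.569, -0.61]
ft_force: [-0.1, 0.2, -2.1]
opening: 0.567
```

```bash
python3 - <<'E'
from h import *
go(448,292,195,72)
t=env.read_camera("top");s=env.read_camera("side")
crop(t,330,170,460,300,4,"pics/t9.png");crop(s,255,160,405,365,3,"pics/s9.png")
E
```

```text
t 13.28 pos [ 473.7 -261.7  202. ] openyaw 72.1 op 53.9 F [-0.1  0.2 -2.1] j [-0.63  0.42  1.81  0.    0.91 -1.88]
tool shift [  6.3 194.8 519. ] rotvec [ 0.001 -0.001  0.002]
```

View pics/s9.png

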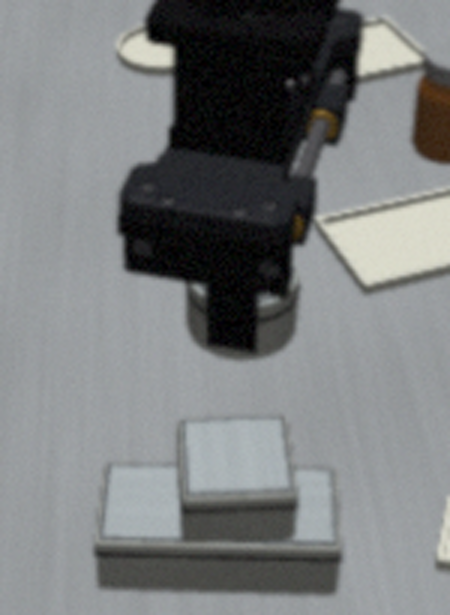

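Emit:
step_arm(rows=[[0,8,22,0,0,0],[0,16,43,0,0,0],[0,16,43,0,0,0],[0,16,43,0,0,0],[0,16,43,0,0,0],[0,16,43,0,0,0],[0,16,43,0,0,0],[0,8,22,0,0,0]])

```text
t: 14.38
eef_pos: [451.6, 76.8, 193.5]
tcp_rot: [1.507, 1.553, 2.763]
ft_force: [0.0, -1.0, -2.1]
opening: 0.563
```

```bash
python3 - <<'E'
from h import *
go(448,292,195,72)
E
```

```text
t 14.38 pos [451.6  76.8 193.5] openyaw 72.0 op 53.6 F [ 0.  -1.  -2.1] j [ 0.02  0.32  2.    0.01  0.83 -1.24]
tool shift [  0.   70.1 203.5] rotvec [-0.001  0.001 -0.018]
```

Emit:
step_arm(rows=[[0,12,36,0,0,-0.018],[0,13,38,0,0,0],[0,13,38,0,0,0],[0,13,38,0,0,0],[0,10,30,0,0,0],[0,8,20,0,0,0],[0,0,0,0,0,0]])

```text
t: 15.25
eef_pos: [436.6, 300.5, 187.3]
tcp_rot: [2.122, 1.557, -2.899]
ft_force: [-0.4, -0.1, -1.9]
opening: 0.565
```

```bash
python3 - <<'E'
from h import *
go(448,292,60,72)
E
```

```text
t 15.25 pos [436.6 300.5 187.3] openyaw 72.3 op 53.7 F [-0.4 -0.1 -1.9] j [ 0.48  0.42  1.84  0.    0.89 -0.79]
tool shift [127.2 -14.9  -3.7] rotvec [ 0.005 -0.007 -0.011]
```

Emit:
step_arm(rows=[[15,-8,-2,0.005,-0.007,-0.011],[25,-7,-2,0,0,0],[30,0,0,0,0,0],[30,0,0,0,0,0],[20,0,0,0,0,0],[0,0,0,0,0,0]])

```text
t: 16.0
eef_pos: [444.3, 288.4, 61.6]
tcp_rot: [2.355, 1.563, -2.672]
ft_force: [0.1, -0.4, -1.5]
opening: 0.561
```

```bash
python3 - <<'E'
from h import *
go(448,292,40.5,72)
t=env.read_camera("top");s=env.read_camera("side")
crop(t,150,170,270,300,5,"pics/t10.png");crop(s,255,100,405,225,5,"pics/s10.png")
E
```

```text
t 16.0 pos [444.3 288.4  61.6] openyaw 72.0 op 53.3 F [ 0.1 -0.4 -1.5] j [ 0.45  0.61  1.95 -0.    0.59 -0.81]
tool shift [21.1 -2.6  4.7] rotvec [-0.    -0.005 -0.005]
```

View pics/s10.png

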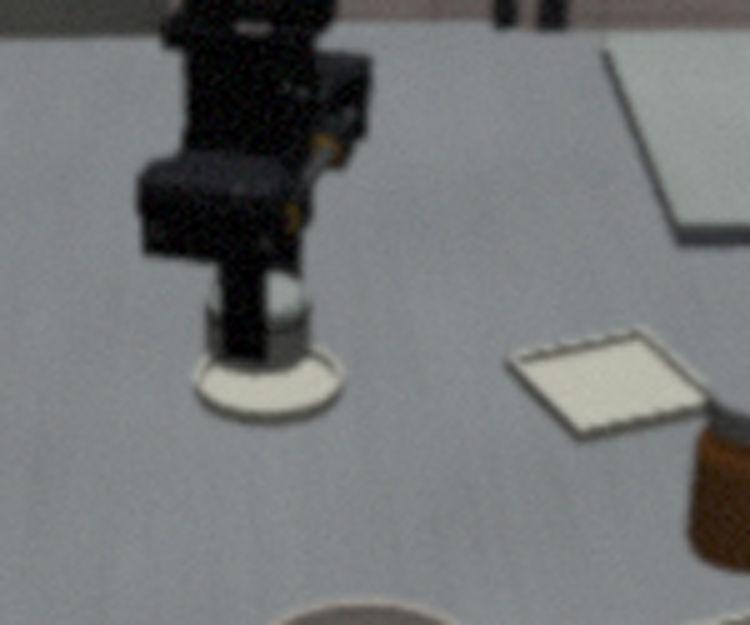

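Emit:
step_arm(rows=[[7,-1.5,2.5,0,-0.005,-0.005],[7,-1,2.3,0,0,0],[3,0,0,0,0,0],[2,0,0,0,0,0],[0,0,0,0,0,0]])

```text
t: 16.73
eef_pos: [449.9, 293.3, 44.8]
tcp_rot: [-0.803, 1.565, 0.454]
ft_force: [-0.1, -0.2, -0.6]
opening: 0.564
```

```bash
python3 - <<'E'
from h import *
go(448,292,40,72)
E
```

```text
t 16.73 pos [449.9 293.3  44.8] openyaw 72.0 op 53.6 F [-0.1 -0.2 -0.6] j [ 0.45  0.65  1.95 -0.    0.54 -0.8 ]
tool shift [ 4.8  1.4 -1.9] rotvec [-0.     0.004  0.004]
```

Emit:
step_arm(rows=[[1.5,0.7,-1,0,0.004,0.004],[1.5,0.7,-0.9,0,0,0],[1.5,0,0,0,0,0],[1,0,0,0,0,0],[0,0,0,0,0,0]])

```text
t: 17.35
eef_pos: [448.0, 292.0, 40.3]
tcp_rot: [-0.915, 1.57, 0.342]
ft_force: [0.2, -0.5, -1.9]
opening: 0.564
```

```bash
python3 - <<'E'
from h import *
go(448,292,40,72)
E
```

```text
t 17.35 pos [448.  292.   40.3] openyaw 72.0 op 53.6 F [ 0.2 -0.5 -1.9] j [ 0.45  0.65  1.95 -0.    0.54 -0.8 ]
tool shift [ 0.3 -0.   0. ] rotvec [0.    0.001 0.001]
```

Emit:
step_arm(rows=[[0.6,0,0,0,0,0],[0.6,0,0,0,0,0],[0,0,0,0,0,0]])

```text
t: 17.73
eef_pos: [448.0, 292.0, 40.2]
tcp_rot: [-0.924, 1.569, 0.333]
ft_force: [-0.4, -0.3, -0.5]
opening: 0.56
```

Emit:
step_arm(rows=[[0,0,0,0,0,0],[0,0,0,0,0,0],[0,0,0,0,0,0],[0,0,0,0,0,0]], grip=80)

```text
t: 18.23
eef_pos: [448.2, 292.1, 39.9]
tcp_rot: [-0.885, 1.569, 0.372]
ft_force: [-0.4, 0.6, 0.7]
opening: 0.837
```

Emit:
step_arm(rows=[[-20,0,0,0,0,0],[-40,0,0,0,0,0],[-50,0,0,0,0,0],[-30,0,0,0,0,0],[0,0,0,0,0,0]])

```text
t: 18.85
eef_pos: [447.8, 291.8, 183.3]
tcp_rot: [-1.222, 1.57, 0.035]
ft_force: [-0.3, -0.3, -0.2]
opening: 0.845
```

```bash
python3 - <<'E'
from h import *
go(470,-263,185,90)
t=env.read_camera("top");s=env.read_camera("side")
crop(t,370,215,435,285,8,"pics/t11.png");crop(s,255,100,405,225,5,"pics/s11.png");crop(s,275,260,380,365,6,"pics/s11b.png")
E
```

```text
t 18.85 pos [447.8 291.8 183.3] openyaw 72.0 op 80.4 F [-0.3 -0.3 -0.2] j [ 0.45  0.43  1.85 -0.    0.86 -0.8 ]
tool shift [  -1.7 -192.6 -520.8] rotvec [-0.314  0.     0.   ]
```

View pics/s11.png

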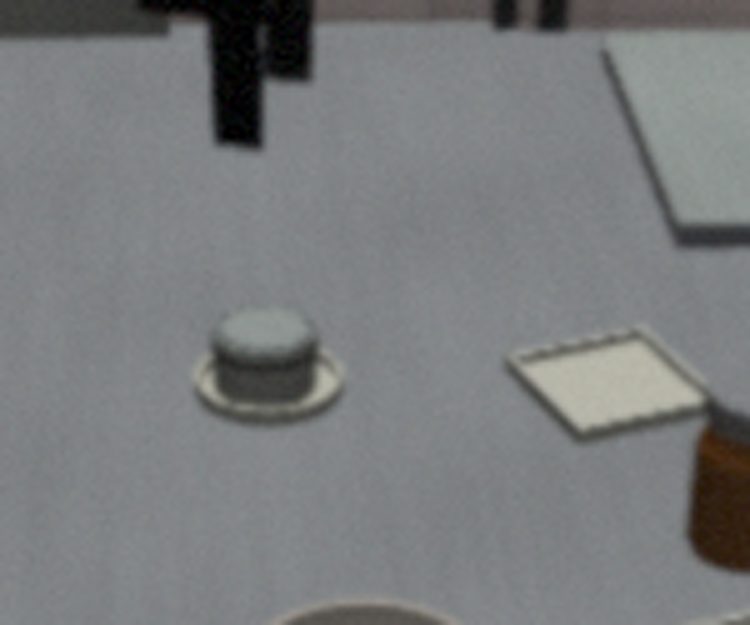

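View pics/s11b.png

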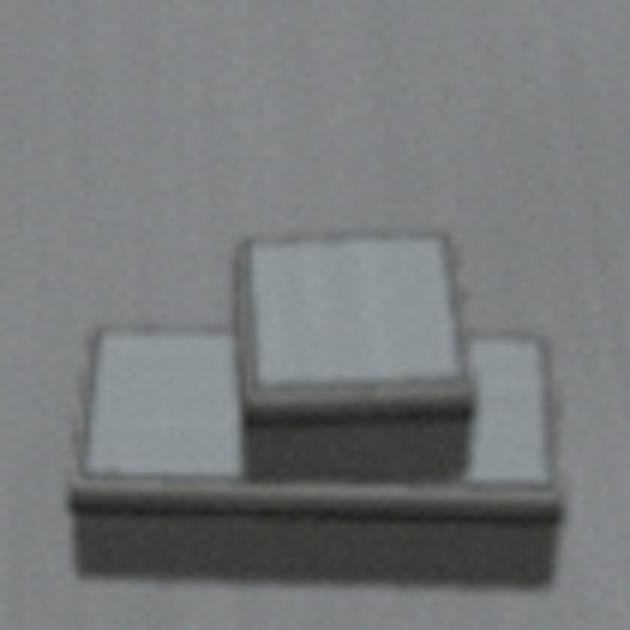

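View pics/t11.png

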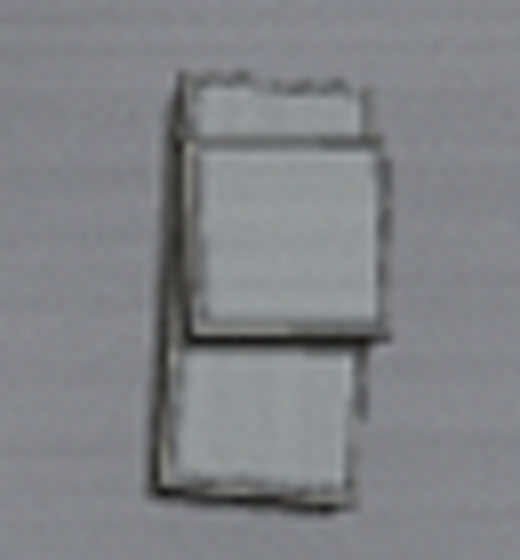

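```bash
python3 - <<'E'
from corners import *
S=(275,260,6);T=(370,215,8)
show("sq","top",[(188,138),(382,138),(388,334),(192,334)],*T,76)
show("sq","side",[(240,236),(452,234),(473,392),(246,394)],*S,76)
show("obl","top",[(182,72),(370,85),(352,503),(158,492)],*T,40)
x0,y0,s=255,100,5
P=plane("side",[(x0+(u+.5)/s-.5,y0+(v+.5)/s-.5) for u,v in((209,335),(321,335),(265,307))],38).round(1);print(P)
E
```

```text
sq top c [ 470.5 -261.5   76. ] L [57.9 59.1 57.9 59. ] a [-89.9 179.4  90.1  -0.6]
sq side c [ 469.7 -263.5   76. ] L [57.3 57.6 57.8 57.3] a [ -2.2 -90.5 177.6  89. ]
obl top c [ 461.8 -261.2   40. ] L [ 58.2 129.9  58.7 130.6] a [-93.9 175.4  86.8  -4.9]
[[417.2 286.   38. ]
 [474.3 283.4  38. ]
 [446.7 315.3  38. ]]
```

Emit:
step_arm(rows=[[-3,-16,-43,0,0,0],[-3,-18,-50,0,0,0],[-3,-18,-50,0,0,0],[-3,-18,-50,0,0,0],[-3,-18,-50,0,0,0],[-3,-18,-50,0,0,0],[-3,-18,-50,0,0,0],[-3,-18,-50,0,0,0]], grip=92)

```text
t: 19.95
eef_pos: [458.0, -135.9, 194.8]
tcp_rot: [1.923, 1.55, -3.098]
ft_force: [1.4, -0.0, 0.7]
opening: 0.97
```

```bash
python3 - <<'E'
from h import *
go(470,-262.5,160,89)
E
```

```text
t 19.95 pos [ 458.  -135.9  194.8] openyaw 72.4 op 92.2 F [ 1.4 -0.   0.7] j [-0.42  0.35  1.95 -0.01  0.86 -1.68]
tool shift [  34.6  -50.5 -116.7] rotvec [-0.291 -0.004 -0.021]
```

Emit:
step_arm(rows=[[0,-17,-39,0,-0.004,-0.02],[0,-17,-39,0,0,0],[0,-15,-36,0,0,0],[0,0,0,-0.145,0,0],[0,0,0,-0.145,0,0],[0,0,0,0,0,0]])

```text
t: 20.7
eef_pos: [466.8, -266.6, 184.3]
tcp_rot: [1.183, 1.556, 2.737]
ft_force: [-0.9, -0.6, 0.3]
opening: 0.967
```

```bash
python3 - <<'E'
from h import *
go(470,-262.5,120,89)
E
```

```text
t 20.7 pos [ 466.8 -266.6  184.3] openyaw 89.0 op 92.0 F [-0.9 -0.6  0.3] j [-0.64  0.44  1.83 -0.    0.89 -2.19]
tool shift [64.3 -4.   3.8] rotvec [-0.     0.005 -0.013]
```

Emit:
step_arm(rows=[[10,-2,2,0,0.005,-0.013],[18,-2,1.8,0,0,0],[18,0,0,0,0,0],[14,0,0,0,0,0],[0,0,0,0,0,0]])

```text
t: 21.32
eef_pos: [469.8, -261.2, 118.6]
tcp_rot: [0.917, 1.565, 2.455]
ft_force: [0.1, 0.3, 0.0]
opening: 0.967
```

```bash
python3 - <<'E'
from h import *
go(470,-262.5,76,89)
s=env.read_camera("side")
crop(s,255,160,405,365,3,"pics/s12.png")
E
```

```text
t 21.32 pos [ 469.8 -261.2  118.6] openyaw 88.1 op 92.0 F [0.1 0.3 0. ] j [-0.63  0.53  1.89  0.    0.73 -2.17]
tool shift [42.6 -0.5 -1.5] rotvec [-0.015  0.004 -0.005]
```

View pics/s12.png

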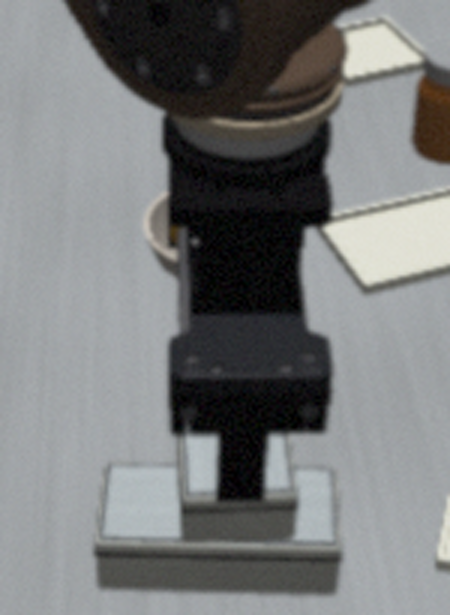

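Emit:
step_arm(rows=[[12,0,-0.8,-0.015,0.004,-0.005],[12,0,-0.7,0,0,0],[12,0,0,0,0,0],[6,0,0,0,0,0],[0,0,0,0,0,0]])

```text
t: 22.0
eef_pos: [470.2, -263.2, 75.0]
tcp_rot: [-2.232, 1.568, -0.679]
ft_force: [-0.3, -0.1, 0.6]
opening: 0.969
```

```bash
python3 - <<'E'
from h import *
go(470,-262.5,76,89)
s=env.read_camera("side")
crop(s,255,160,405,365,3,"pics/s13.png")
E
```

```text
t 22.0 pos [ 470.2 -263.2   75. ] openyaw 89.0 op 92.1 F [-0.3 -0.1  0.6] j [-0.63  0.6   1.92 -0.    0.62 -2.19]
tool shift [-1.   0.2  0.7] rotvec [-0.    -0.002  0.002]
```

View pics/s13.png

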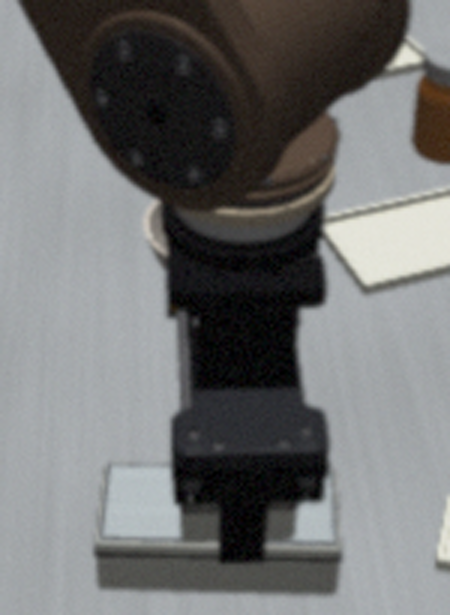

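Good; close and lift.

Emit:
step_arm(rows=[[0,0,0,0,0,0],[0,0,0,0,0,0],[0,0,0,0,0,0],[0,0,0,0,0,0],[0,0,0,0,0,0]], grip=50)

```text
t: 22.68
eef_pos: [470.6, -263.4, 76.1]
tcp_rot: [-2.202, 1.566, -0.649]
ft_force: [0.5, 0.3, -3.2]
opening: 0.629
```

Emit:
step_arm(rows=[[-5,0,0,0,0,0],[-5,0,0,0,0,0],[0,0,0,0,0,0]])

```text
t: 23.05
eef_pos: [470.3, -263.3, 86.6]
tcp_rot: [-2.211, 1.567, -0.658]
ft_force: [0.4, 0.5, -2.4]
opening: 0.631
```

```bash
python3 - <<'E'
from h import *
go(470,-262.5,210,89)
s=env.read_camera("side")
crop(s,255,160,405,365,3,"pics/s14.png")
E
```

```text
t 23.05 pos [ 470.3 -263.3   86.6] openyaw 89.0 op 60.0 F [ 0.4  0.5 -2.4] j [-0.63  0.58  1.92 -0.    0.64 -2.19]
tool shift [-123.4   -0.     0.5] rotvec [-0.    -0.002  0.003]
```

View pics/s14.png

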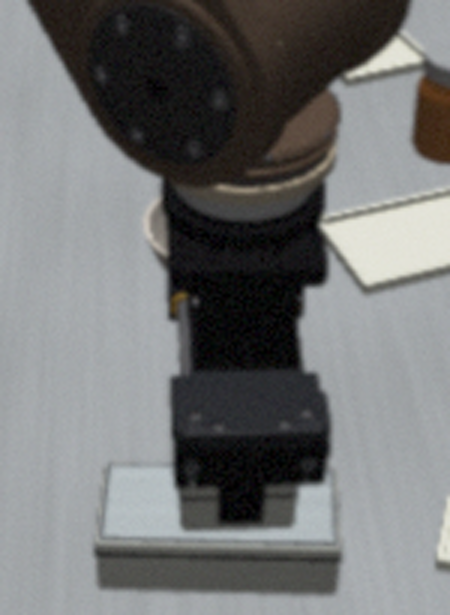

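Emit:
step_arm(rows=[[-30,0,0,0,0,0],[-45,0,0,0,0,0],[-45,0,0,0,0,0],[0,0,0,0,0,0]])

```text
t: 23.6
eef_pos: [469.5, -262.7, 208.8]
tcp_rot: [-2.304, 1.57, -0.751]
ft_force: [-0.7, -0.0, -4.6]
opening: 0.632
```

```bash
python3 - <<'E'
from h import *
go(626,282.5,210,110.5)
s=env.read_camera("side")
crop(s,275,260,380,365,6,"pics/s15.png")
E
```

```text
t 23.6 pos [ 469.5 -262.7  208.8] openyaw 89.0 op 60.1 F [-0.7 -0.  -4.6] j [-0.63  0.4   1.81 -0.    0.93 -2.19]
tool shift [  -1.4 -146.8  547.9] rotvec [-0.376 -0.001  0.001]
```

View pics/s15.png

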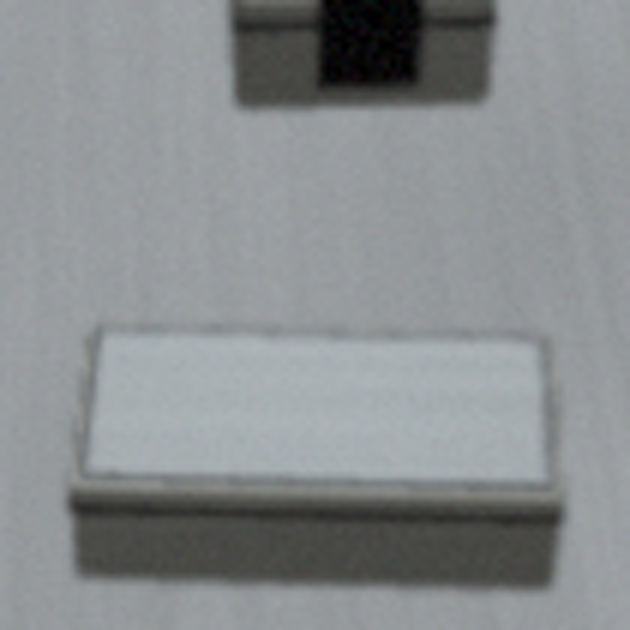

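Emit:
step_arm(rows=[[0,-6,22,0,0,0],[0,-11,41,0,0,0],[0,-11,41,0,0,0],[0,-11,41,0,0,0],[0,-11,41,0,0,0],[0,-11,41,0,0,0],[0,-11,41,0,0,0],[0,-11,41,0,0,0]])

```text
t: 24.65
eef_pos: [554.9, 53.2, 192.9]
tcp_rot: [1.294, 1.548, 2.841]
ft_force: [0.0, -0.3, -3.0]
opening: 0.633
```

```bash
python3 - <<'E'
from h import *
go(626,282.5,200,110.5)
E
```

```text
t 24.65 pos [554.9  53.2 192.9] openyaw 88.6 op 60.2 F [ 0.  -0.3 -3. ] j [-0.03  0.46  1.77  0.01  0.94 -1.58]
tool shift [ -7.1 -65.5 230.9] rotvec [-0.381  0.011 -0.021]
```

Emit:
step_arm(rows=[[-3,-12,41,0,0.01,-0.02],[-2,-12,41,0,0,0],[-2,-12,41,0,0,0],[-2,-12,41,0,0,0],[-2,-8,30,0,0,0],[0,-4,15,0,0,0],[0,0,0,0,0,0]])

```text
t: 25.52
eef_pos: [617.0, 269.1, 186.9]
tcp_rot: [1.957, 1.547, -2.776]
ft_force: [0.2, -0.2, -3.8]
opening: 0.628
```

Emit:
step_arm(rows=[[0,0,0,-0.12,0,0],[0,0,0,-0.13,0,0],[0,0,0,-0.12,0,0],[0,0,0,0,0,0]])

```text
t: 26.02
eef_pos: [615.6, 263.6, 184.2]
tcp_rot: [1.599, 1.541, -2.757]
ft_force: [0.1, 0.5, -3.6]
opening: 0.63
```

```bash
python3 - <<'E'
from h import *
go(626,282.5,70,110.5)
E
```

```text
t 26.02 pos [615.6 263.6 184.2] openyaw 110.4 op 59.9 F [ 0.1  0.5 -3.6] j [ 0.31  0.62  1.48 -0.    1.07 -1.62]
tool shift [113.7 -19.7  14.2] rotvec [-0.002 -0.001 -0.03 ]
```

Emit:
step_arm(rows=[[10,-10,7,-0.002,0,-0.03],[20,-10,7,0,0,0],[25,0,0,0,0,0],[25,0,0,0,0,0],[20,0,0,0,0,0],[0,0,0,0,0,0]])

```text
t: 26.78
eef_pos: [629.5, 281.3, 76.6]
tcp_rot: [1.829, 1.566, -2.54]
ft_force: [-0.9, -0.8, -2.8]
opening: 0.628
```

```bash
python3 - <<'E'
from h import *
go(626,282.5,40,110.5)
s=env.read_camera("side")
crop(s,305,100,455,225,5,"pics/s16.png")
E
```

```text
t 26.77 pos [629.5 281.3  76.6] openyaw 109.7 op 59.7 F [-0.9 -0.8 -2.8] j [ 0.32  0.76  1.52 -0.    0.87 -1.59]
tool shift [36.6  2.7  2.4] rotvec [-0.014 -0.001 -0.005]
```

View pics/s16.png

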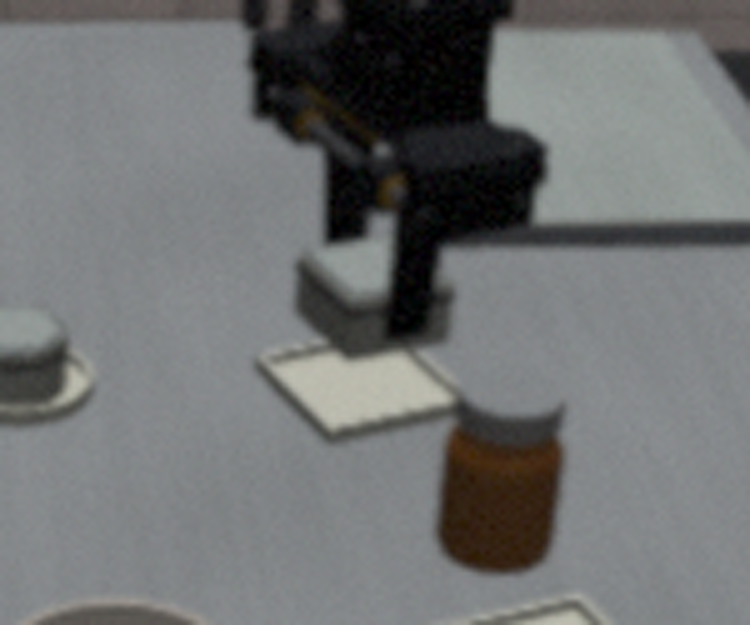

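Emit:
step_arm(rows=[[8,1.4,1.2,-0.014,-0.001,-0.005],[10,1.3,1.2,0,0,0],[8,0,0,0,0,0],[5,0,0,0,0,0],[0,0,0,0,0,0]])

```text
t: 27.45
eef_pos: [627.4, 283.3, 46.8]
tcp_rot: [-1.63, 1.565, 0.299]
ft_force: [0.5, -0.3, -1.8]
opening: 0.627
```

```bash
python3 - <<'E'
from h import *
go(626,282.5,40,110.5)
E
```

```text
t 27.45 pos [627.4 283.3  46.8] openyaw 110.5 op 59.6 F [ 0.5 -0.3 -1.8] j [ 0.33  0.79  1.55 -0.    0.8  -1.6 ]
tool shift [ 6.8  1.6 -0.2] rotvec [ 0.    -0.     0.006]
```

Emit:
step_arm(rows=[[2,0.8,0,0,0,0.006],[2,0.8,0,0,0,0],[1.5,0,0,0,0,0],[1,0,0,0,0,0],[0,0,0,0,0,0]])

```text
t: 28.08
eef_pos: [626.1, 282.7, 40.5]
tcp_rot: [-2.558, 1.57, -0.629]
ft_force: [0.5, -0.7, -3.3]
opening: 0.627
```

```bash
python3 - <<'E'
from h import *
go(626,282.5,39.5,110.5)
E
```

```text
t 28.07 pos [626.1 282.7  40.5] openyaw 110.5 op 59.6 F [ 0.5 -0.7 -3.3] j [ 0.33  0.8   1.55 -0.    0.79 -1.6 ]
tool shift [ 1.   0.2 -0.2] rotvec [ 0. -0.  0.]
```

Emit:
step_arm(rows=[[0.7,0,0,0,0,0],[0.6,0,0,0,0,0],[0.4,0,0,0,0,0],[0,0,0,0,0,0]])

```text
t: 28.58
eef_pos: [626.2, 282.8, 40.3]
tcp_rot: [-2.039, 1.57, -0.111]
ft_force: [-2.4, 0.4, -0.8]
opening: 0.632
```

Emit:
step_arm(rows=[[0,0,0,0,0,0],[0,0,0,0,0,0],[0,0,0,0,0,0],[0,0,0,0,0,0]], grip=85)

```text
t: 29.08
eef_pos: [626.8, 283.0, 40.0]
tcp_rot: [-1.749, 1.568, 0.179]
ft_force: [0.0, 0.1, -0.5]
opening: 0.889
```

Emit:
step_arm(rows=[[-20,0,0,0,0,0],[-40,0,0,0,0,0],[-50,0,0,0,0,0],[-30,0,0,0,0,0],[0,0,0,0,0,0]])

```text
t: 29.7
eef_pos: [626.8, 283.0, 189.8]
tcp_rot: [-1.66, 1.565, 0.269]
ft_force: [-0.2, -0.3, -0.0]
opening: 0.891
```

```bash
python3 - <<'E'
from corners import *
go(461.5,-262.5,185,85)
t=env.read_camera("top");s=env.read_camera("side")
np.save("s17.npy",s)
crop(t,370,215,435,285,8,"pics/t17.png");crop(s,255,100,405,225,5,"pics/s17.png");crop(s,275,260,380,365,6,"pics/s17b.png")
S=(275,260,6)
show("obl","side",[(92,326),(550,335),(563,492),(70,487)],*S,40)
E
```

```text
t 29.7 pos [626.8 283.  189.8] openyaw 110.5 op 84.8 F [-0.2 -0.3 -0. ] j [ 0.33  0.63  1.45 -0.    1.06 -1.6 ]
tool shift [   3.  346. -453.] rotvec [0.445 0.001 0.006]
obl side c [ 461.2 -264.1   40. ] L [127.3  56.7 129.3  58.3] a [ -4.6 -93.9 176.2  84.1]
```

View pics/s17.png

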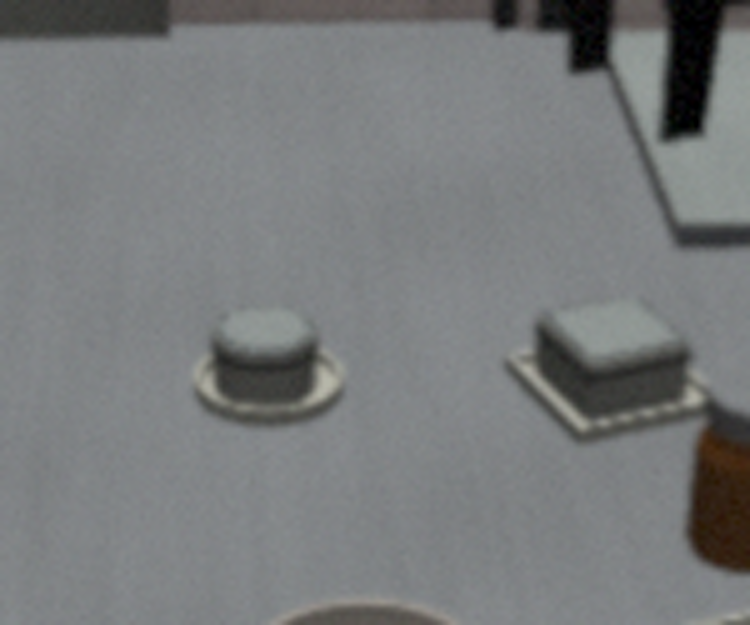

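View pics/t17.png

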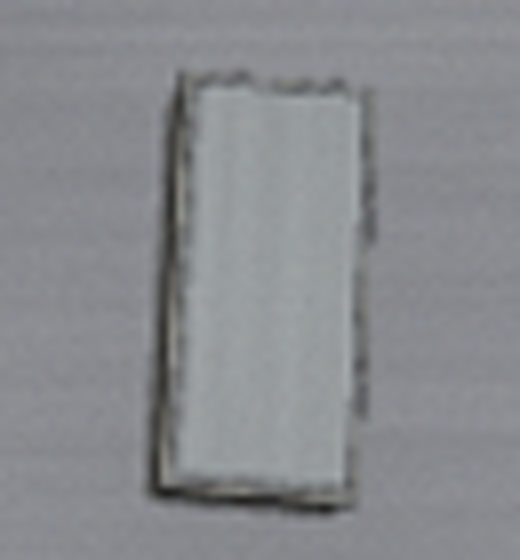

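Emit:
step_arm(rows=[[0,0,0,0.147,0,0],[0,0,0,0.147,0,0],[0,0,0,0.147,0,0],[0,0,0,0,0,0]], grip=92)

```text
t: 30.3
eef_pos: [623.8, 281.9, 180.5]
tcp_rot: [2.04, 1.563, -2.767]
ft_force: [-0.3, -0.5, -0.5]
opening: 0.967
```

```bash
python3 - <<'E'
from h import *
go(461.5,-262.8,185,85.3)
E
```

```text
t 30.3 pos [623.8 281.9 180.5] openyaw 84.6 op 91.9 F [-0.3 -0.5 -0.5] j [ 0.33  0.64  1.46 -0.    1.06 -1.15]
tool shift [  -1.6  109.9 -557.6] rotvec [-0.013 -0.004 -0.007]
```

Emit:
step_arm(rows=[[-3,7,-35,0,0,0],[-3,9.9,-50,0,0,0],[-3,9.9,-50,0,0,0],[-3,9.9,-50,0,0,0],[-3,9.9,-50,0,0,0],[-3,9.9,-50,0,0,0],[-3,9.9,-50,0,0,0],[-3,9.9,-50,0,0,0]])

```text
t: 31.3
eef_pos: [512.1, -103.9, 200.6]
tcp_rot: [1.823, 1.552, -2.946]
ft_force: [0.9, -1.2, 0.3]
opening: 0.967
```

```bash
python3 - <<'E'
from h import *
go(461.5,-262.8,185,85.3)
E
```

```text
t 31.3 pos [ 512.1 -103.9  200.6] openyaw 86.7 op 91.9 F [ 0.9 -1.2  0.3] j [-0.32  0.4   1.84 -0.01  0.91 -1.83]
tool shift [  17.1   41.2 -161.4] rotvec [ 0.025 -0.005 -0.018]
```

Emit:
step_arm(rows=[[0,10,-40,0.025,-0.005,-0.018],[0,10,-40,0,0,0],[0,10,-38,0,0,0],[0,5,-20,0,0,0],[0,0,0,0,0,0]])

```text
t: 31.92
eef_pos: [463.4, -245.9, 198.1]
tcp_rot: [0.98, 1.566, 2.483]
ft_force: [0.2, 0.5, -0.9]
opening: 0.969
```

```bash
python3 - <<'E'
from h import *
go(461.5,-262.8,90,85.3)
E
```

```text
t 31.93 pos [ 463.4 -245.9  198.1] openyaw 86.1 op 92.2 F [ 0.2  0.5 -0.9] j [-0.61  0.4   1.85  0.    0.9  -2.12]
tool shift [108.    0.4 -17.3] rotvec [ 0.014  0.002 -0.004]
```

Emit:
step_arm(rows=[[5,0,-9,0.014,0.002,-0.004],[25,0,-8,0,0,0],[30,0,0,0,0,0],[30,0,0,0,0,0],[14,0,0,0,0,0],[0,0,0,0,0,0]])

```text
t: 32.67
eef_pos: [463.7, -260.6, 89.6]
tcp_rot: [-0.806, 1.57, 0.691]
ft_force: [0.0, 0.6, 0.2]
opening: 0.967
```

```bash
python3 - <<'E'
from h import *
go(461.5,-262.8,37,85.3)
s=env.read_camera("side")
crop(s,255,160,405,365,3,"pics/s18.png")
E
```

```text
t 32.67 pos [ 463.7 -260.6   89.6] openyaw 85.8 op 92.0 F [0.  0.6 0.2] j [-0.64  0.57  1.93  0.    0.64 -2.13]
tool shift [52.6  2.  -2.4] rotvec [0.008 0.001 0.001]
```

View pics/s18.png

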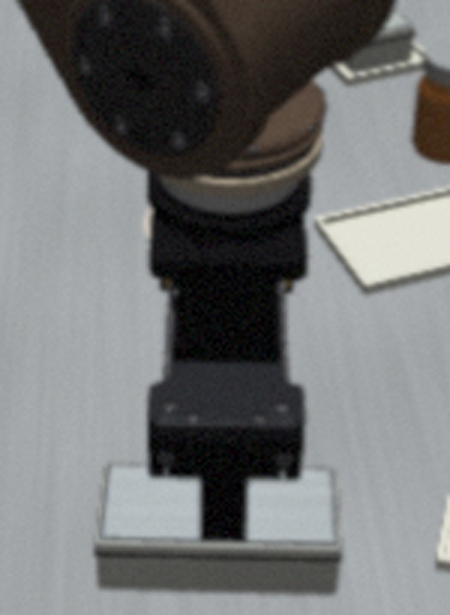

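Emit:
step_arm(rows=[[8,1,-1.2,0.008,0.001,0.001],[14,1,-1.2,0,0,0],[14,0,0,0,0,0],[12,0,0,0,0,0],[3,0,0,0,0,0],[0,0,0,0,0,0]])

```text
t: 33.48
eef_pos: [462.3, -263.7, 37.1]
tcp_rot: [-2.32, 1.567, -0.831]
ft_force: [0.1, 0.2, 0.4]
opening: 0.971
```

```bash
python3 - <<'E'
from h import *
go(461.5,-262.8,37,85.3)
E
```

```text
t 33.48 pos [ 462.3 -263.7   37.1] openyaw 85.3 op 92.3 F [0.1 0.2 0.4] j [-0.64  0.66  1.96 -0.    0.52 -2.13]
tool shift [0.1 0.9 0.8] rotvec [-0.    -0.002  0.003]
```

Emit:
step_arm(rows=[[0,0.8,0.8,0,0,0],[0,0,0,0,0,0],[0,0,0,0,0,0],[0,0,0,0,0,0],[0,0,0,0,0,0],[0,0,0,0,0,0]], grip=50)

```text
t: 34.22
eef_pos: [461.9, -263.0, 38.0]
tcp_rot: [-2.248, 1.566, -0.759]
ft_force: [1.0, -1.1, -1.1]
opening: 0.63
```

```bash
python3 - <<'E'
from h import *
go(461.5,-262.8,160,85.3)
E
```

```text
t 34.23 pos [ 461.9 -263.    38. ] openyaw 85.3 op 59.9 F [ 1.  -1.1 -1.1] j [-0.64  0.65  1.96 -0.    0.52 -2.13]
tool shift [-1.22e+02 -1.00e-01 -2.00e-01] rotvec [-0.    -0.003  0.004]
```

Emit:
step_arm(rows=[[-5,0,0,0,0,0],[-10,0,0,0,0,0],[-10,0,0,0,0,0],[0,0,0,0,0,0]])

```text
t: 34.72
eef_pos: [461.4, -262.6, 64.5]
tcp_rot: [-2.3, 1.567, -0.812]
ft_force: [0.2, -0.0, -4.9]
opening: 0.628
```

```bash
python3 - <<'E'
from h import *
go(461.5,-262.8,160,85.3)
s=env.read_camera("side")
crop(s,255,160,405,365,3,"pics/s19.png")
E
```

```text
t 34.73 pos [ 461.4 -262.6   64.5] openyaw 85.3 op 59.7 F [ 0.2 -0.  -4.9] j [-0.64  0.61  1.95 -0.    0.58 -2.13]
tool shift [-95.5  -0.4  -0.5] rotvec [-0.    -0.003  0.003]
```

View pics/s19.png

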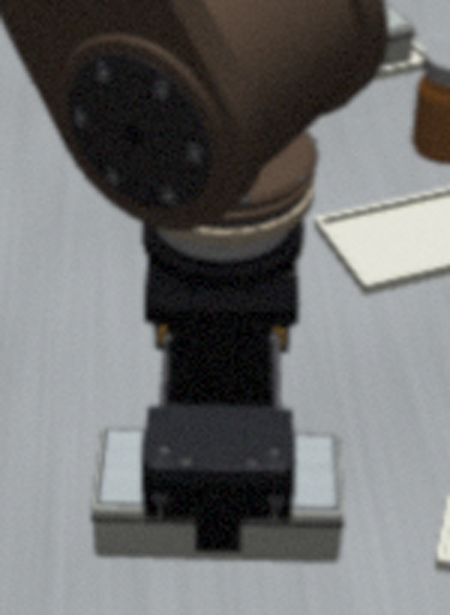

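Emit:
step_arm(rows=[[-25,0,0,0,0,0],[-45,0,0,0,0,0],[-45,0,0,0,0,0],[-15,0,0,0,0,0],[0,0,0,0,0,0]])

```text
t: 35.4
eef_pos: [460.1, -261.6, 196.5]
tcp_rot: [2.165, 1.57, -2.63]
ft_force: [0.0, -0.3, -4.7]
opening: 0.627
```

```bash
python3 - <<'E'
from h import *
go(636,17.5,195,108)
E
```

```text
t 35.4 pos [ 460.1 -261.6  196.5] openyaw 85.3 op 59.6 F [ 0.  -0.3 -4.7] j [-0.64  0.41  1.84 -0.    0.89 -2.13]
tool shift [   1.3 -152.4  292.6] rotvec [-0.396 -0.    -0.001]
```

Emit:
step_arm(rows=[[-2,-10,20,0,0,0],[-2,-20,38,0,0,0],[-2,-20,38,0,0,0],[-2,-20,38,0,0,0],[-2,-20,38,0,0,0],[-2,-20,38,0,0,0],[-2,-18,35,0,0,0],[0,-10,20,0,0,0]])

```text
t: 36.4
eef_pos: [620.8, -1.7, 198.8]
tcp_rot: [1.41, 1.555, 2.895]
ft_force: [0.9, -0.2, -5.2]
opening: 0.629
```

```bash
python3 - <<'E'
from h import *
go(636,17.5,195,108)
E
```

```text
t 36.4 pos [620.8  -1.7 198.8] openyaw 85.1 op 59.8 F [ 0.9 -0.2 -5.2] j [-0.11  0.53  1.61  0.    1.02 -1.6 ]
tool shift [  3.6 -13.5  20.4] rotvec [-0.4    0.006 -0.015]
```

Emit:
step_arm(rows=[[0,0,0,-0.13,0.006,-0.015],[0,0,0,-0.14,0,0],[0,0,0,-0.13,0,0],[0,0,0,0,0,0]])

```text
t: 36.9
eef_pos: [619.7, -0.8, 193.3]
tcp_rot: [1.528, 1.563, -2.858]
ft_force: [0.2, 0.1, -4.4]
opening: 0.63
```

```bash
python3 - <<'E'
from h import *
go(636,17.5,75,108)
E
```

```text
t 36.9 pos [619.7  -0.8 193.3] openyaw 108.7 op 59.9 F [ 0.2  0.1 -4.4] j [-0.11  0.53  1.62 -0.    1.   -2.  ]
tool shift [118.1 -22.3  12.1] rotvec [ 0.012  0.    -0.008]
```

Emit:
step_arm(rows=[[5,-11,6,0.012,0,-0.008],[20,-11,6,0,0,0],[30,0,0,0,0,0],[30,0,0,0,0,0],[18,0,0,0,0,0],[0,0,0,0,0,0]])

```text
t: 37.65
eef_pos: [638.1, 21.0, 79.7]
tcp_rot: [1.0, 1.567, 2.875]
ft_force: [0.6, 0.8, -4.7]
opening: 0.63
```

```bash
python3 - <<'E'
from h import *
go(636,17.5,42,108)
s=env.read_camera("side")
crop(s,325,130,475,275,4,"pics/s20.png")
E
```

```text
t 37.65 pos [638.1  21.   79.7] openyaw 107.4 op 59.9 F [ 0.6  0.8 -4.7] j [-0.07  0.69  1.66  0.    0.79 -1.95]
tool shift [37.7  2.9 -2.8] rotvec [-0.011  0.002 -0.003]
```

View pics/s20.png

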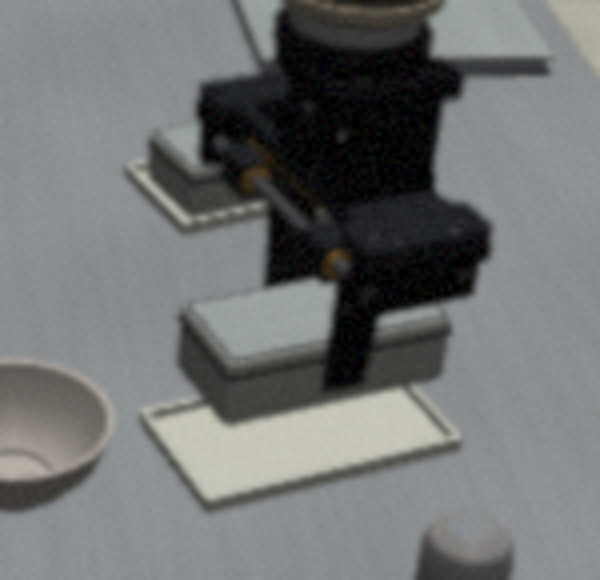

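Emit:
step_arm(rows=[[8,1.5,-1.4,-0.011,0.002,-0.003],[10,1.4,-1.4,0,0,0],[8,0,0,0,0,0],[5,0,0,0,0,0],[0,0,0,0,0,0]])

```text
t: 38.33
eef_pos: [637.5, 17.3, 48.8]
tcp_rot: [-1.962, 1.567, -0.076]
ft_force: [-0.1, -0.4, -5.1]
opening: 0.629
```

```bash
python3 - <<'E'
from h import *
go(636,17.5,41.5,108)
E
```

```text
t 38.33 pos [637.5  17.3  48.8] openyaw 108.0 op 59.8 F [-0.1 -0.4 -5.1] j [-0.08  0.73  1.68  0.    0.72 -1.96]
tool shift [7.3 1.4 0.7] rotvec [ 0.001 -0.001  0.004]
```

Emit:
step_arm(rows=[[2,0.7,0.4,0,0,0.004],[2,0.7,0.3,0,0,0],[1.5,0,0,0,0,0],[1,0,0,0,0,0],[0,0,0,0,0,0]])

```text
t: 38.95
eef_pos: [636.2, 17.6, 42.6]
tcp_rot: [-2.866, 1.569, -0.981]
ft_force: [-0.0, 1.6, -5.1]
opening: 0.631
```

```bash
python3 - <<'E'
from h import *
go(636,17.5,41.5,108)
s=env.read_camera("side")
crop(s,325,130,475,275,4,"pics/s21.png")
E
```

```text
t 38.95 pos [636.2  17.6  42.6] openyaw 108.0 op 60.0 F [-0.   1.6 -5.1] j [-0.08  0.74  1.69 -0.    0.71 -1.96]
tool shift [1.1 0.3 0. ] rotvec [ 0.001 -0.002  0.001]
```

View pics/s21.png

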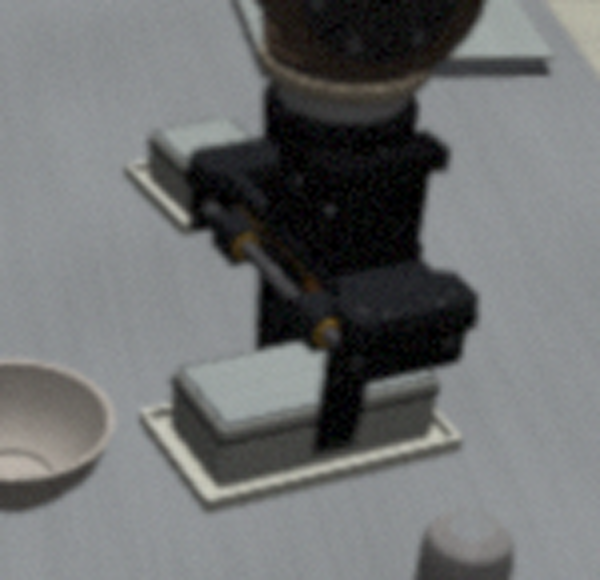

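Centred in its rim. Lower the last millimetre and release.

Emit:
step_arm(rows=[[0.7,0,0,0,0,0],[0.7,0,0,0,0,0],[0.5,0,0,0,0,0],[0,0,0,0,0,0]])

```text
t: 39.5
eef_pos: [636.3, 17.5, 42.2]
tcp_rot: [-2.601, 1.568, -0.716]
ft_force: [-1.3, 0.5, -3.1]
opening: 0.626
```

```bash
python3 - <<'E'
from h import *
go(636,17.5,41.5,108)
E
```

```text
t 39.5 pos [636.3  17.5  42.2] openyaw 108.0 op 59.6 F [-1.3  0.5 -3.1] j [-0.08  0.74  1.69 -0.    0.71 -1.96]
tool shift [0.7 0.3 0.1] rotvec [ 0.001 -0.002  0.001]
```

Force has begun to ease, so it is in contact (z stopped at 42.2 against 41.5 predicted). Press slightly more, then open.

Emit:
step_arm(rows=[[1,0,0,0,0,0],[0.8,0,0,0,0,0],[0,0,0,0,0,0]])

```text
t: 39.88
eef_pos: [636.4, 17.6, 42.1]
tcp_rot: [-2.482, 1.567, -0.596]
ft_force: [-0.9, 0.3, -3.1]
opening: 0.63
```

Emit:
step_arm(rows=[[0,0,0,0,0,0],[0,0,0,0,0,0],[0,0,0,0,0,0],[0,0,0,0,0,0]], grip=80)

```text
t: 40.38
eef_pos: [637.4, 17.5, 42.1]
tcp_rot: [-2.278, 1.565, -0.393]
ft_force: [0.5, 0.2, 0.4]
opening: 0.837
```

Emit:
step_arm(rows=[[-15,0,0,0,0,0],[-40,0,0,0,0,0],[-50,0,0,0,0,0],[-50,0,0,0,0,0],[-50,0,0,0,0,0],[0,0,0,0,0,0]])

```text
t: 41.12
eef_pos: [636.1, 17.9, 258.9]
tcp_rot: [-2.164, 1.562, -0.279]
ft_force: [-0.9, -0.5, 0.4]
opening: 0.838
```

```bash
python3 - <<'E'
from h import *
go(636,17.5,41.5,108)
t=env.read_camera("top");s=env.read_camera("side")
crop(s,265,140,465,370,3,"pics/s22.png");cv2.imwrite("pics/t22.png",t[...,::-1])
E
```

```text
t 41.12 pos [636.1  17.9 258.9] openyaw 108.0 op 79.7 F [-0.9 -0.5  0.4] j [-0.07  0.49  1.51 -0.    1.14 -1.96]
tool shift [217.4   1.7   0.6] rotvec [ 0.001 -0.005  0.007]
```

View pics/s22.png

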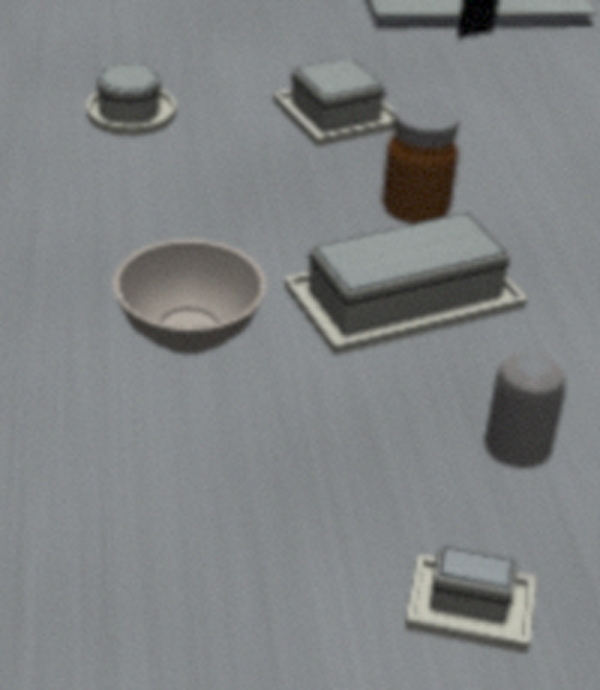

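View pics/t22.png

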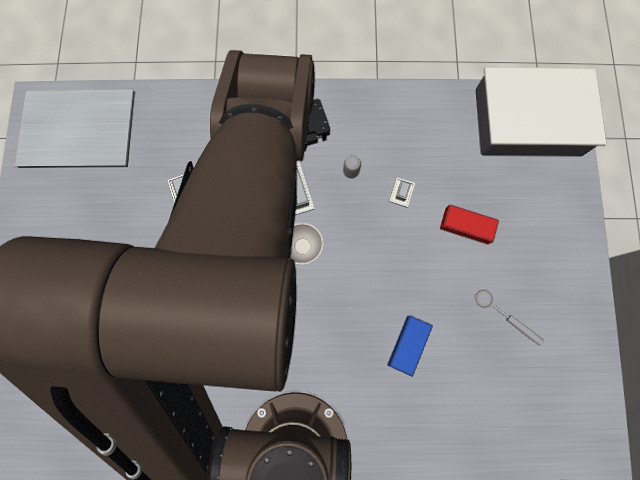

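```bash
python3 -c "
from h import *
s=env.state();print(s['t'],s['ft_force'],abs(s['qvel']).max()); print(env.job_done())"
```

```text
41.225 [-0.72045623 -0.56409143 -1.18352304] 0.03734221261553415
the job is handed in; nothing more can be done
None
```

I took the stack apart from the top down (small, round, square, oblong) and set each container in its own holder. The job was handed in at about 41 s of the 128 s allowed; `env.job_done()` reports no verdict.

- **Grips:** The finger openings matched the container sizes each time: 26, 53.5, 60.0 and 59.9 mm. Each container was lowered to floor height before I let go.
- **Final side view:** All four containers stand flat inside their rims. The bowl and jar look unmoved, the look-alikes were left alone, and the gripper was empty about 200 mm above the work.
- **Small container:** I measured it again after placing, and it sat about 2.5 mm from the holder's centre.
- **Not fully checked:** The other three I judged from the TCP position at release and the side pictures. I re-measured only a few edge points of the round one, and those gave no clear centre. In the final top view the arm hid the round and square containers, and most of the oblong.
- **Height discrepancy:** The oblong met the floor with the TCP at 42.2 mm where I expected 41.5 mm, a difference of 0.7 mm.

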